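# Ease a hand arbor press off the vials by one ratchet notch

### The arm

A 7-joint arm with a two-finger parallel gripper is mounted at the origin on the work surface. World frame = base frame: x ahead of the robot, y to its left, z up, the work surface at z = 0. Lengths are in m, angles in degrees, forces in N, time in s.
With the tool pointing down it reaches from about 0.4 to 0.875 m from the base axis. Payload 6.5 kg.
Tool frame: the origin (TCP) lies on the centre line of the jaws, within the pads' length; the fingertips stand 14 mm ahead of it and the grasp point (between the pads) lies 5 mm behind it (manip.nose_length is the distance from the TCP to the fingertips, in m); y points along the fingers, z is the direction in which the jaws open and shut, and the axes are right-handed (so a half turn about y gives the same grasp; the last joint's range is limited). The gripper opens to 85 mm and grips with 20 to 120 N. Pads are 22 mm wide; open, the fingers measure 114 mm over their backs; the gripper's body (76 mm by 85 mm) begins 54 mm behind the grasp point. The pads swing forward as they close: fully open they stand 13 mm farther back than shut.
Start: joints at [63.816, 30.733, -0.252, 88.115, 0.149, 61.152, -4.079], TCP at [0.248, -0.601, 0.245] pointing down, gripper open.
Joint ranges: [-154.64, 154.64], [-21.42, 123.67], [-72.66, 72.17], [13.99, 137.28], [-74.86, 254.86], [10.95, 109.41], [-158.01, 158.01]. Speed limits (degrees/s): [136.94, 136.94, 180, 180, 180, 180, 180].

### API

Orientations are given as [roll, pitch, yaw] about the fixed x, y, z axes, in that order (R = Rz(yaw) Ry(pitch) Rx(roll)).
In Python, from cell import manip gives the robot as it stands.
- The arm moves only by the tool apply_moves, never from a script. Its argument "targets" is a list of rows, each an object with "dp": the shift along the world's x, y, z in units of 120 mm (1.0 is 120 mm), a list of three; "twist": the turn, a rotation vector about the world's x, y, z in units of 360 degrees (1.0 is 360 degrees), a list of three; "jaw": the opening, from -1 (shut) to 1 (fully open), so that 0 is half open. In form: [{"dp": [tx, ty, tz], "twist": [wx, wy, wz], "jaw": jaw}, ...]. A call has 1 to 5 rows; each row shifts and turns the commanded pose from where the row before left it; what a row does not reach is not made up. A row lasts 1/12 s, in which the tool goes at most 41.7 mm and 7.16 degrees, less where a joint would pass 70% of its speed; a pose out of reach is approached as far as the arm can. A call with a number of a shift or a turn outside -1 to 1 is refused whole. A call with a gripper value outside its range is refused whole. The fingers move at their own pace and stop on an object; the grip force is fixed at half the most. Time passes only in rows, so rows that do not move let the fingers close. It gives the time, the measured TCP pose, the force and the opening at its end, in the units of the state.
- manip.get_obs(): the state, without advancing time (a new reading comes with each control period).
- manip.get_image(name): name is "scene" or "side" or "wrist"; returns the picture (400x640x3 uint8, blue, green, red); there is no depth.
- manip.calibration(name): a dict with "fovy" (degrees; the focal length in pixels is half the picture's height over the tangent of half this angle, whatever the lens; pixels are square), "cx", "cy" (the principal point, pixels), "k1" (the pictures are not rectified: a ray, as slopes to the right and down, at radius r is drawn at 1 + k1 r^2 times it, then the intrinsics apply), "rvec" (rotation vector, rad) and "tvec" (3), from world to camera coordinates, as OpenCV has them. Camera axes: x right, y down, z forward; pixel columns grow to the right and rows downward; lengths in m; the calibration is good to about 2 mm. A picture is of the moment at which its call begins: read the wrist's pose just before it. calibration takes no time and is no camera call; for the wrist camera it gives the pose at the moment of the call.
- manip.finish_job(): hands the job in, once; it reports no verdict.
The state is a dict: "time": time; "qpos": joint angles; "joint_velocities": joint speeds; "joint_efforts": joint torques, N m; "tool_pos": TCP position; "ee_rot": TCP orientation; "contact_force": force on the tool from outside, world axes, zero at the start; "ft_torque": the same for the moment, N m; "opening": opening from 0.0 (shut) to 1.0 (fully open).
Only numpy, scipy, OpenCV 4.12 (cv2) and the standard library are available. Lean on these libraries where they do the work, as an engineer would, in place of code of your own. Each camera call takes 0.05 s, during which the arm holds its last target.

### The job

The blue hand press has been left ratcheted down on the vial caps: ease it off by exactly one notch. With a fingertip lift the pawl by its orange pin out of the ratchet wheel and tip it over backward so that it lies clear, push the four-armed handwheel backward one notch so that the ram rises, then push the pawl back over so that it drops fully home between the teeth again. Only push, never pick anything up: leave the vial tray, the glass dish, the jar and the wrench where they stand, and take the hand away at the end.

Things in the scene. Friction and masses are not known exactly. Their poses are not given: they have to be found in the camera images.
- press: Blue C-frame arbor press bolted to the bench, base 130 x 240 mm. Origin: centre of the base's underside; z up, x along the pinion shaft from the handwheel (-x end, nearer the robot) to the ratchet wheel (+x end). In mm in this frame: head x -31..31, y -65..110, z 142..238; 30 mm square ram at y -31, its top at z 268 to 285; column y 45..110. The ram's platen stands on the vial caps.
- wheel_axis (a point): Centre of the steel ratchet wheel: 10 teeth, 104 mm across the tips, 12 mm thick, in front of the head's +x face. In the press's frame x 42, y 0, z 190 mm; its front face is at x 48, the end of its 26 mm shaft at x 54. The shaft turns about the press's x.
- top_ball (a point): Centre of the black 28 mm ball on the handwheel's upper arm, the one to push. The handwheel has four 10 mm steel bars in the plane x -65 mm of the press, ball centres 110 mm from the shaft's axis. At wheel value 0 this arm leans 27 degrees from upright towards -y of the press.
- wheel (a joint): Shaft angle, rad; handwheel and ratchet wheel turn as one. Grows backward: upper arm towards +y of the press, ram rising 15 mm per rad. Starts at 0.02 to 0.08; the pawl stops it at 0.10, in the next notch at 0.73 (one notch 0.628). Stiff: stays where left, 4 to 5 N at a ball moves it. A pawl dropped at 0.47 to 0.73 goes home in the next notch; beyond 0.735 it stands on a tooth tip.
- pawl (a joint): Pawl angle about its pivot bolt, rad. -0.02 to 0 home at the bottom of a notch, 0.14 on a tooth tip; grows as the pawl is lifted off the wheel and tipped towards +y of the press. Upright and balanced at about 0.7; past that it falls by its own weight (0.16 kg) to a stop at 1.25 and lies clear; pushed back below 0.7 it falls on to the wheel. Little friction.
- pawl_pin (a point): Middle of the orange pin, a 12 mm round bar parallel to the press's x, standing 40 mm out of the front of the dark steel pawl (x 48 to 88 of the press, this point at x 68). It circles pawl_pivot at 52 mm radius: home, it is 33 mm towards -y of the pivot and 40 mm above it; thrown back, 28 mm towards +y and 44 mm above.
- pawl_pivot (a point): Point on the axis of the pawl's pivot bolt, at x 68, y 77, z 176 mm of the press, in front of the mechanism and in one plane with pawl_pin. The bolt's head ends at x 52 and is 14 mm across, the pawl's boss 22 mm.
- vial_tray: Aluminium block 84 x 84 x 18 mm with nine amber vials and grey caps, 45 mm tall in all, standing loose on the press's anvil under the platen. Origin: centre of its underside. Not to be moved.
- glass_dish: Covered glass dish with a blue lid, 168 x 128 mm, 68 mm tall, loose on the bench on the +y side of the press. Origin: centre of its underside. Not to be moved.
- cap_jar: Amber jar with a white cap, 64 mm across, 85 mm tall, loose on the bench on the -y side of the press. Origin: centre of its underside. Not to be moved.
- wrench: Steel wrench, 180 mm long, 20 mm high, lying loose on the bench between the press and the robot. Origin: its middle, on the bench. Not to be moved.

How it is judged (in metres and radians):
On the way, in this order (a step that is already met when the one before it is completed fails the run):
1. the pawl is lifted out of the teeth and lies tipped back clear of them while the wheel still stands in its first notch (value of joint pawl above 1 rad and value of joint wheel below 0.2 rad), for 0.2 s.
2. the wheel is pushed back by more than half a notch (value of joint wheel above 0.42 rad), for 0.2 s.
At the end, for the whole second after the job is handed in: The wheel stands one notch back from where it was (joint wheel between 0.42 and 0.76 rad) and at rest, and the pawl lies at the bottom of that notch (joint pawl below 0.03 rad) (value of joint wheel between 0.42 and 0.76 rad and value of joint pawl below 0.03 rad and not (velocity of joint wheel above 0.05 rad/s) and not (velocity of joint wheel below -0.05 rad/s)); the robot touches nothing.
It fails at once if the vial tray under the ram was shifted by more than 10 mm (distance of vial_tray from where it was at the start of the episode above 0.01 m).
It fails at once if the glass dish was shifted or lifted by more than 15 mm (distance of glass_dish from where it was at the start of the episode above 0.015 m).
It fails at once if the jar was shifted or lifted by more than 15 mm (distance of cap_jar from where it was at the start of the episode above 0.015 m).
It fails at once if the wrench was shifted or lifted by more than 15 mm (distance of wrench from where it was at the start of the episode above 0.015 m).
It fails at once if the wheel was let back by two notches or more (value of joint wheel above 1.3 rad).
It also fails if it takes over 58 s, if anything falls off the work surface, if the arm or the gripper's body presses on something with over 40 N, if the wrist force passes 120 N, or if a joint passes its speed limit or range.

## Working session

There is one attempt and no reset: what is moved stays moved. The work goes in short steps, Python scripts to look and compute and a tool call to move; the robot and the scene stay as the last step left them, time stands still between calls to the robot, and variables do not carry over. Pictures are saved under pics/ and viewed, and the job is handed in when it is done.

Besides the shell and the picture viewer there is one more tool, called after "Emit:" as name(argument=value, ...), one argument or row to a line, values as JSON. apply_moves: Moves the arm, as the interface text tells. Its arguments: {"type":"object","properties":{"targets":{"type":"array"}},"required":["targets"]}

```bash
ls; mkdir -p pics
python3 - <<'E'
from cell import manip
import cv2
print(manip.get_obs()); 
for n in ["scene","side","wrist"]:
    print(n,manip.calibration(n)); cv2.imwrite(f"pics/{n}0.png",manip.get_image(n))
E
```

```text
pics
{'time': 0.0, 'qpos': array([63.8159408 , 30.7793785 , -0.25316903, 88.17108845,  0.14964841,
       61.15117949, -4.08036608]), 'joint_velocities': array([ 0.00546397,  0.07931982, -0.08583747,  0.05720125,  0.10861387,
        0.03248639,  0.04708564]), 'joint_efforts': array([ 3.03846746e-04, -5.83408999e+01,  1.04874931e+00, -2.59105539e+01,
        1.23364676e-02,  9.52985807e-03, -1.58348530e-05]), 'tool_pos': array([ 0.24733981, -0.60044166,  0.24438932]), 'ee_rot': array([-9.01009635e+01, -8.59961340e-03, -1.57606354e+02]), 'contact_force': array([-0.01788965,  0.06723736,  0.30196503]), 'ft_torque': array([ 0.01674093, -0.02874384,  0.01409427]), 'opening': 1.0000156939028002}
scene {'fovy': 48.35985249483761, 'cx': 325.0189798529663, 'cy': 200.77586831987927, 'k1': -0.11708789288290779, 'rvec': array([ 0.84394813,  2.76221947, -0.79711946]), 'tvec': array([ 0.45260618, -0.21219856,  1.2244609 ])}
side {'fovy': 43.86387047417381, 'cx': 314.86571771279887, 'cy': 190.08284407720603, 'k1': 0.031634822269323085, 'rvec': array([ 0.59356477, -2.56278587,  1.29241844]), 'tvec': array([0.50813904, 0.26180894, 1.13107067])}
wrist {'fovy': 68.00226809294391, 'cx': 318.1356091558706, 'cy': 207.4721365540997, 'k1': -0.008315595569153676, 'rvec': array([-2.40416402,  1.60962543,  0.23667483]), 'tvec': array([-0.64794429, -0.03793442,  0.37842145])}
```

View pics/scene0.png

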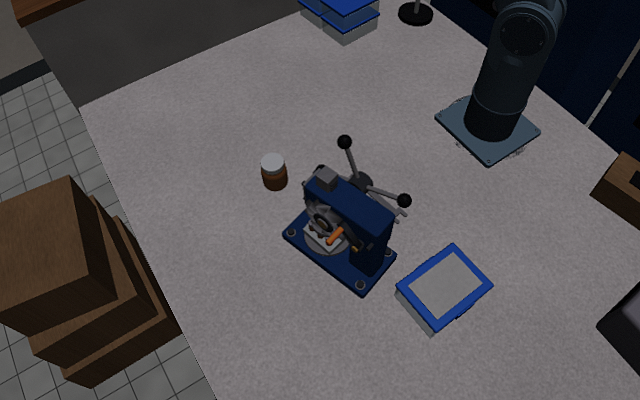

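View pics/side0.png

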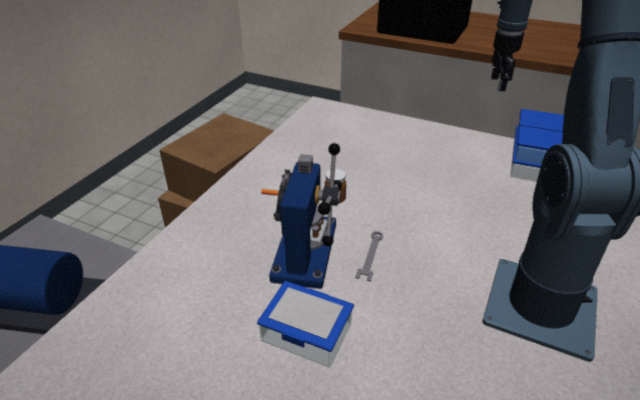

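View pics/wrist0.png

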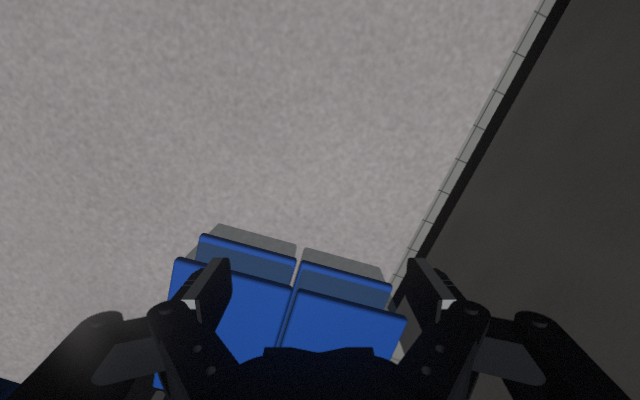

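```bash
cat > h.py <<'E'
import numpy as np, cv2
from cell import manip
def K(c,h=400):
    f=h/2/np.tan(np.radians(c['fovy']/2)); return np.array([[f,0,c['cx']],[0,f,c['cy']],[0,0,1]]),np.array([c['k1'],0,0,0,0.])
def ray(c,uv):
    k,d=K(c); p=cv2.undistortPoints(np.array([[uv]],float),k,d)[0,0]
    R=cv2.Rodrigues(c['rvec'])[0]; o=-R.T@c['tvec']; v=R.T@np.array([p[0],p[1],1]); return o,v/np.linalg.norm(v)
def plane(c,uv,z):
    o,v=ray(c,uv); return o+v*(z-o[2])/v[2]
def tri(rs):
    A=0;b=0
    for o,v in rs:
        P=np.eye(3)-np.outer(v,v); A=A+P; b=b+P@o
    x=np.linalg.solve(A,b); return x,[np.linalg.norm((np.eye(3)-np.outer(v,v))@(x-o))*1000 for o,v in rs]
def proj(c,X):
    k,d=K(c); return cv2.projectPoints(np.atleast_2d(X).astype(float),c['rvec'],c['tvec'],k,d)[0][:,0]
def grab(n,tag):
    im=manip.get_image(n); cv2.imwrite(f'pics/{n}_{tag}.png',im); return im
def crop(im,x0,y0,w,h,s,f): cv2.imwrite(f,cv2.resize(im[y0:y0+h,x0:x0+w],None,fx=s,fy=s,interpolation=cv2.INTER_CUBIC))
E
python3 - <<'E'
from h import *
a=cv2.imread('pics/scene0.png');b=cv2.imread('pics/side0.png')
crop(a,270,125,150,180,3.3,'pics/scene0c.png'); crop(b,240,135,150,160,3.6,'pics/side0c.png')
for n,im in(('scene',a),('side',b)):
    h=cv2.cvtColor(im,cv2.COLOR_BGR2HSV)
    m=cv2.inRange(h,(4,150,110),(16,255,255)); k,l,s,c=cv2.connectedComponentsWithStats(m)
    print(n,[(s[i],c[i]) for i in range(1,k) if s[i][4]>15])
E
```

```text
scene [(array([327, 227,  16,  17,  98], dtype=int32), array([334.25510204, 234.81632653]))]
side [(array([262, 190,  17,   5,  63], dtype=int32), array([269.85714286, 191.77777778]))]
```

View pics/scene0c.png

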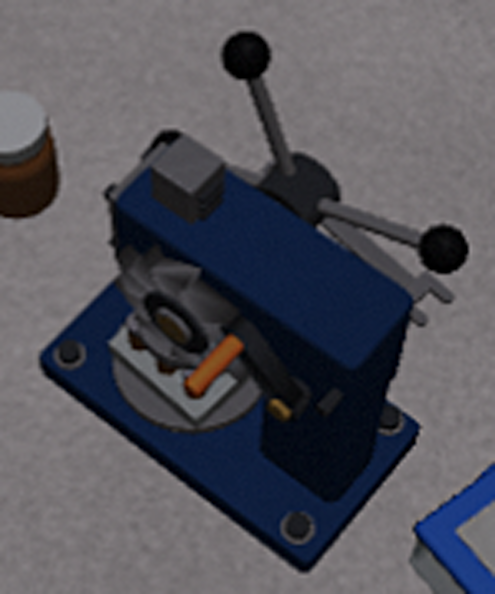

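View pics/side0c.png

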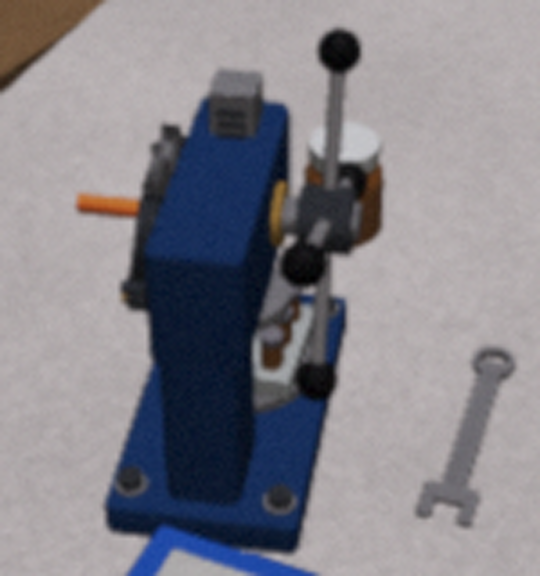

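```bash
cat > fit.py <<'E'
from h import *
from scipy.optimize import least_squares
C={n:manip.calibration(n) for n in('scene','side')}
def S(x,y): return (x/3.3+270-.35,y/3.3+125-.35)
def D(x,y): return (x/3.6+240-.35,y/3.6+135-.35)
pts={'top':(S(246,55),D(340,49)),'bk':(S(443,249),D(303,264)),'tip':(S(193,386),D(79,203)),
'A':(S(348,369),D(150,255)),'B':(S(412,300),D(252,262))}
for k,(s,d) in pts.items(): print(k,*[np.round(v,4) for v in tri([ray(C['scene'],s),ray(C['side'],d)])])
mm={'A':(31,110,238),'B':(-31,110,238),'E':(31,-65,238),'F':(-31,-65,238)}
obs=[('scene',S(348,369),'A'),('side',D(150,255),'A'),('scene',S(412,300),'B'),('side',D(252,262),'B'),('scene',S(115,200),'E'),('side',D(288,108),'F')]
def W(p,q):
    c,s=np.cos(p[2]),np.sin(p[2]); q=np.array(q)/1000; return np.array([p[0]+c*q[0]-s*q[1],p[1]+s*q[0]+c*q[1],q[2]])
def ball(w,i): 
    t=np.radians(-27)+w+i*np.pi/2; return (-65,110*np.sin(t),190+110*np.cos(t))
def pin(a,x=68):
    t=np.arctan2(-33,40)+a; return (x,77+52*np.sin(t),176+52*np.cos(t))
def res(p):
    o=[]
    for n,uv,k in obs: o+=list(proj(C[n],W(p,mm[k]))[0]-uv)
    for j,n in enumerate(('scene','side')):
        o+=list(proj(C[n],W(p,ball(p[3],0)))[0]-pts['top'][j]); o+=list(proj(C[n],W(p,ball(p[3],1)))[0]-pts['bk'][j])
        o+=list(proj(C[n],W(p,pin(0,88)))[0]-pts['tip'][j])
    return np.array(o)
if __name__=='__main__':
    r=least_squares(res,[.6,0,0,0.05],loss='soft_l1'); p=r.x
    print(p,np.degrees(p[2])); print(np.round(res(p).reshape(-1,2),1).tolist())
    for n,q in(('pin',pin(0)),('pivot',(68,77,176)),('top',ball(p[3],0)),('axis',(42,0,190))): print(n,W(p,q).round(4))
E
python3 fit.py
```

```text
top [0.5077 0.0177 0.2915] [0.7083 0.7083]
bk [0.4674 0.1559 0.2315] [0.5156 0.5156]
tip [0.6287 0.1427 0.2163] [0.7151 0.7151]
A [0.5555 0.1841 0.2273] [1.3586 1.3586]
B [0.4982 0.1674 0.2276] [4.0726 4.0726]
[0.55799021 0.07731491 0.28634096 0.07600831] 16.40612867537397
[[2.6, -0.1], [-3.0, -1.7], [3.4, -2.8], [-2.5, -0.7], [-1.7, -1.2], [1.0, -2.9], [0.3, -0.2], [0.4, -0.5], [-0.1, 1.5], [-0.3, 0.4], [-0.1, 0.0], [-0.6, 0.1]]
pin [0.6108 0.1386 0.2161]
pivot [0.6015 0.1704 0.176 ]
top [0.5076 0.0183 0.2915]
axis [0.5983 0.0892 0.19  ]
```

```bash
cat > tgt.py <<'E'
from fit import *
p=[0.558,0.0773,0.2863,0.076]
def go(q):  # q: desired TCP in press mm ; prints shift in 120mm units
    o=manip.get_obs(); w=W(p,q); d=(w-o['tool_pos'])/.12
    print(o['time'],'tcp',o['tool_pos'].round(4),'->',w.round(4),'units',d.round(3),'rows',np.linalg.norm(d)*120/41.7)
def here():
    o=manip.get_obs(); t=o['tool_pos']; c,s=np.cos(p[2]),np.sin(p[2]); a,b=t[0]-p[0],t[1]-p[1]
    print('press mm',np.round([1000*(c*a+s*b),1000*(-s*a+c*b),1000*t[2]],1),'rot',o['ee_rot'].round(2),'F',o['contact_force'].round(1),'open',round(o['opening'],2),'t',o['time'],'q',o['qpos'].round(0))
E
python3 - <<'E' | tail -n 6
from tgt import *
go((75,0,420)); here()
c=manip.calibration('wrist'); R=cv2.Rodrigues(c['rvec'])[0]; print('cam',-R.T@c['tvec']-manip.get_obs()['tool_pos'])
E
```

```text
tip [0.6287 0.1427 0.2163] [0.7151 0.7151]
A [0.5555 0.1841 0.2273] [1.3586 1.3586]
B [0.4982 0.1674 0.2276] [4.0726 4.0726]
0.15 tcp [ 0.2474 -0.6006  0.2446] -> [0.6299 0.0985 0.42  ] units [3.188 5.825 1.461] rows 19.56677129455663
press mm [-489.4 -562.6  244.6] rot [ -90.07   -0.   -157.61] F [0.4 0.4 0.1] open 1.0 t 0.15 q [64. 31. -0. 88.  0. 61. -4.]
cam [0.06562735 0.02787498 0.12771543]
```

Emit:
apply_moves(
  targets=[
    {"dp": [0, 0, 0.3], "twist": [0, 0, -0.0165], "jaw": -1},
    {"dp": [0, 0, 0.3], "twist": [0, 0, 0], "jaw": -1},
    {"dp": [0, 0.05, 0.3], "twist": [0, 0, 0], "jaw": -1},
    {"dp": [0.05, 0.2, 0.25], "twist": [0, 0, 0], "jaw": -1},
    {"dp": [0.1, 0.25, 0.2], "twist": [0, 0, 0], "jaw": -1},
  ],
)

```text
time: 0.57
tool_pos: [0.2636, -0.5424, 0.4095]
ee_rot: [-89.8, -0.1, -163.8]
contact_force: [-0.2, -0.1, 0.2]
opening: 0.301
```

Emit:
apply_moves(
  targets=[
    {"dp": [0.15, 0.29, 0], "twist": [0, 0, 0], "jaw": -1},
    {"dp": [0.15, 0.29, 0], "twist": [0, 0, 0], "jaw": -1},
    {"dp": [0.15, 0.29, 0], "twist": [0, 0, 0], "jaw": -1},
    {"dp": [0.15, 0.29, 0], "twist": [0, 0, 0], "jaw": -1},
    {"dp": [0.15, 0.29, 0], "twist": [0, 0, 0], "jaw": -1},
  ],
)

```text
time: 0.98
tool_pos: [0.3559, -0.3651, 0.4072]
ee_rot: [-90.0, -0.0, -163.6]
contact_force: [0.6, -0.4, -0.1]
opening: 0.001
```

Emit:
apply_moves(
  targets=[
    {"dp": [0.15, 0.29, 0], "twist": [0, 0, 0], "jaw": -1},
    {"dp": [0.15, 0.29, 0], "twist": [0, 0, 0], "jaw": -1},
    {"dp": [0.15, 0.29, 0], "twist": [0, 0, 0], "jaw": -1},
    {"dp": [0.15, 0.29, 0], "twist": [0, 0, 0], "jaw": -1},
    {"dp": [0.15, 0.29, 0], "twist": [0, 0, 0], "jaw": -1},
  ],
)

```text
time: 1.4
tool_pos: [0.4459, -0.1911, 0.4073]
ee_rot: [-90.0, -0.0, -163.6]
contact_force: [0.8, -0.2, 0.9]
opening: 0.004
```

```bash
python3 - <<'E' | tail -n 2
from tgt import *
go((75,5,420)); here()
E
```

```text
1.4 tcp [ 0.4459 -0.1911  0.4073] -> [0.6285 0.1033 0.42  ] units [1.522 2.453 0.106] rows 8.313810739435409
press mm [-183.3 -225.8  407.3] rot [-8.9990e+01 -1.0000e-02 -1.6356e+02] F [ 0.8 -0.2  0.9] open 0.0 t 1.4 q [ 32.   7. -15.  99.   2.  74. -58.]
```

Emit:
apply_moves(
  targets=[
    {"dp": [0.17, 0.28, 0.01], "twist": [0, 0, 0], "jaw": -1},
    {"dp": [0.17, 0.28, 0.01], "twist": [0, 0, 0], "jaw": -1},
    {"dp": [0.17, 0.28, 0.01], "twist": [0, 0, 0], "jaw": -1},
    {"dp": [0.17, 0.28, 0.01], "twist": [0, 0, 0], "jaw": -1},
    {"dp": [0.17, 0.28, 0.01], "twist": [0, 0, 0], "jaw": -1},
  ],
)

```text
time: 1.82
tool_pos: [0.5481, -0.0233, 0.4133]
ee_rot: [-90.0, -0.0, -163.6]
contact_force: [1.6, 0.0, -0.1]
opening: 0.002
```

Emit:
apply_moves(
  targets=[
    {"dp": [0.17, 0.27, 0.0], "twist": [0, 0, 0], "jaw": -1},
    {"dp": [0.17, 0.27, 0.0], "twist": [0, 0, 0], "jaw": -1},
    {"dp": [0.17, 0.27, 0.0], "twist": [0, 0, 0], "jaw": -1},
    {"dp": [0.16, 0.24, 0.0], "twist": [0, 0, 0], "jaw": -1},
    {"dp": [0, 0, 0], "twist": [0, 0, 0], "jaw": -1},
  ],
)

```text
time: 2.23
tool_pos: [0.6288, 0.109, 0.4116]
ee_rot: [-90.3, -0.0, -163.0]
contact_force: [-1.8, -0.6, -1.3]
opening: -0.003
```

```bash
python3 - <<'E' | tail -n 2
from tgt import *
go((75,5,217)); here()
im=grab('scene','1'); crop(im,270,60,180,230,2.5,'pics/scene1c.png');grab('wrist','1')
E
```

```text
2.2333 tcp [0.6288 0.109  0.4116] -> [0.6285 0.1033 0.217 ] units [-0.003 -0.048 -1.622] rows 4.668831744308176
press mm [ 76.9  10.4 411.6] rot [-9.0300e+01 -1.0000e-02 -1.6305e+02] F [-1.8 -0.6 -1.3] open -0.0 t 2.2333 q [  3.  25. -25.  76.  10.  81. -95.]
```

View pics/scene1c.png

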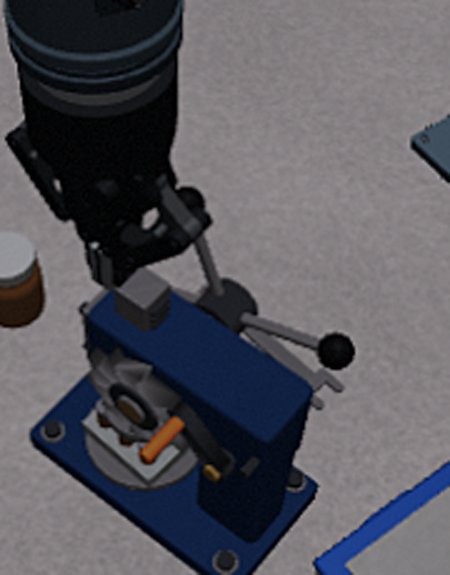

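View pics/wrist_1.png

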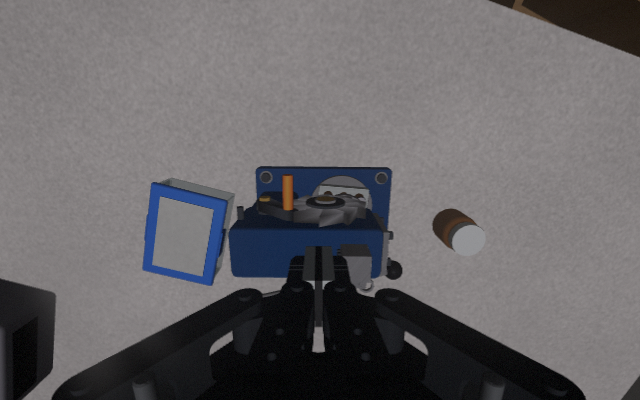

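```bash
python3 - <<'E' | tail -n 4
from tgt import *
c=manip.calibration('wrist')
print('pred tip', proj(c,W(p,pin(0,88))), proj(c,W(p,pin(0,48))), 'shaft end',proj(c,W(p,(54,0,190))),'fingertip at 75,5 z203', proj(c,W(p,(75,5,203))))
go((75,5,217)); here()
E
```

```text
B [0.4982 0.1674 0.2276] [4.0726 4.0726]
pred tip [[283.48962709 173.3487463 ]] [[284.54208609 208.10014495]] shaft end [[322.76581071 197.33851938]] fingertip at 75,5 z203 [[318.73878433 182.60373996]]
2.3333 tcp [0.6279 0.1026 0.4123] -> [0.6285 0.1033 0.217 ] units [ 0.005  0.005 -1.627] rows 4.68236746259647
press mm [ 74.3   4.6 412.3] rot [-9.0050e+01 -9.0000e-02 -1.6338e+02] F [-0.5 -0.6  0.3] open -0.0 t 2.3333 q [  3.  25. -25.  76.  10.  81. -94.]
```

Emit:
apply_moves(
  targets=[
    {"dp": [0, 0, -0.3], "twist": [0, 0, 0], "jaw": -1},
    {"dp": [0, 0, -0.3], "twist": [0, 0, 0], "jaw": -1},
    {"dp": [0, 0, -0.3], "twist": [0, 0, 0], "jaw": -1},
    {"dp": [0, 0, -0.3], "twist": [0, 0, 0], "jaw": -1},
    {"dp": [0, 0, 0], "twist": [0, 0, 0], "jaw": -1},
  ],
)

```text
time: 2.75
tool_pos: [0.6236, 0.0975, 0.2621]
ee_rot: [-90.0, -0.7, -163.7]
contact_force: [-1.0, -0.8, -0.8]
opening: -0.001
```

Emit:
apply_moves(
  targets=[
    {"dp": [0, 0, -0.15], "twist": [0, 0, 0], "jaw": -1},
    {"dp": [0, 0, -0.15], "twist": [0, 0, 0], "jaw": -1},
    {"dp": [0, 0, -0.12], "twist": [0, 0, 0], "jaw": -1},
    {"dp": [0, 0, 0], "twist": [0, 0, 0], "jaw": -1},
  ],
)

```text
time: 3.08
tool_pos: [0.6271, 0.0993, 0.2181]
ee_rot: [-90.0, -0.2, -163.6]
contact_force: [-1.0, -1.0, 0.0]
opening: 0.002
```

```bash
python3 - <<'E' | tail -n 2
from tgt import *
go((75,21,217)); here()
im=grab('scene','2'); crop(im,270,60,180,230,2.5,'pics/scene2c.png');grab('wrist','2')
E
```

```text
3.0833 tcp [0.6271 0.0993 0.2181] -> [0.624  0.1186 0.217 ] units [-0.026  0.161 -0.009] rows 0.47073708531953684
press mm [ 72.5   1.6 218.1] rot [ -89.96   -0.18 -163.64] F [-1. -1.  0.] open 0.0 t 3.0833 q [  3.  33. -23.  91.  15.  59. -98.]
```

View pics/scene2c.png

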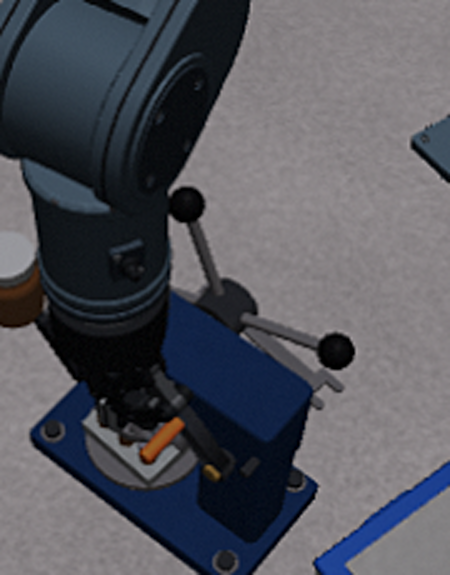

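View pics/wrist_2.png

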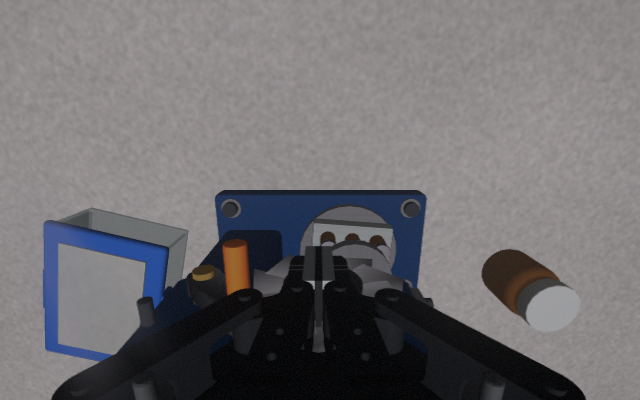

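Emit:
apply_moves(
  targets=[
    {"dp": [0.0, 0.1, 0.025], "twist": [0, 0, 0], "jaw": -1},
    {"dp": [-0.028, 0.096, 0], "twist": [0, 0, 0], "jaw": -1},
    {"dp": [-0.014, 0.048, 0], "twist": [0, 0, 0], "jaw": -1},
    {"dp": [0, 0, 0], "twist": [0, 0, 0], "jaw": -1},
  ],
)

```text
time: 3.52
tool_pos: [0.6261, 0.1271, 0.2267]
ee_rot: [-89.5, 0.3, -163.7]
contact_force: [-0.2, -14.1, 14.3]
opening: -0.0
```

```bash
python3 - <<'E' | tail -n 2
from tgt import *
go((75,60,221)); here()
im=grab('scene','3'); crop(im,270,60,180,230,2.5,'pics/scene3c.png');grab('wrist','3')
E
```

```text
3.5167 tcp [0.6261 0.1271 0.2267] -> [0.613 0.156 0.221] units [-0.109  0.241 -0.048] rows 0.7731161891646626
press mm [ 79.4  28.6 226.7] rot [ -89.51    0.32 -163.66] F [ -0.2 -14.1  14.3] open -0.0 t 3.5167 q [   0.   33.  -24.   90.   15.   60. -101.]
```

View pics/wrist_3.png

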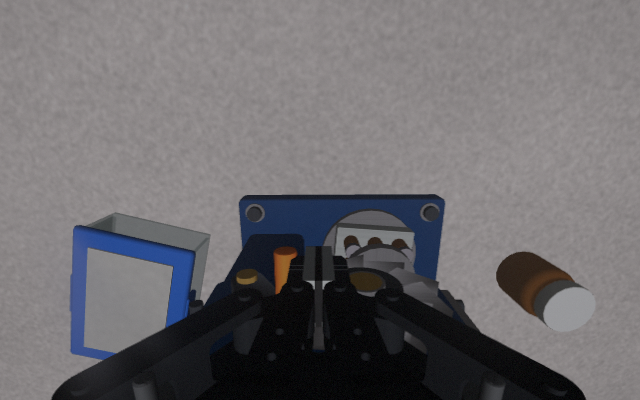

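Emit:
apply_moves(
  targets=[
    {"dp": [0.01, -0.12, 0], "twist": [0, 0, 0], "jaw": -1},
    {"dp": [0, 0, -0.1], "twist": [0, 0, 0], "jaw": -1},
    {"dp": [0, 0, 0], "twist": [0, 0, 0], "jaw": -1},
    {"dp": [0, 0, 0], "twist": [0, 0, 0], "jaw": -1},
  ],
)

```text
time: 3.95
tool_pos: [0.6231, 0.1175, 0.2093]
ee_rot: [-90.1, -0.1, -163.5]
contact_force: [-0.3, 0.8, 0.3]
opening: 0.003
```

```bash
python3 - <<'E' | tail -n 2
from tgt import *
go((75,24,209)); here()
im=grab('side','4'); crop(im,220,100,150,160,3.6,'pics/side4c.png')
im=grab('scene','4'); crop(im,270,60,180,230,2.5,'pics/scene4c.png')
E
```

```text
3.95 tcp [0.6231 0.1175 0.2093] -> [0.6232 0.1215 0.209 ] units [ 0.001  0.033 -0.002] rows 0.09592953238865645
press mm [ 73.8  20.2 209.3] rot [-9.0080e+01 -9.0000e-02 -1.6346e+02] F [-0.3  0.8  0.3] open 0.0 t 3.95 q [   2.   33.  -23.   91.   15.   58. -100.]
```

View pics/side4c.png

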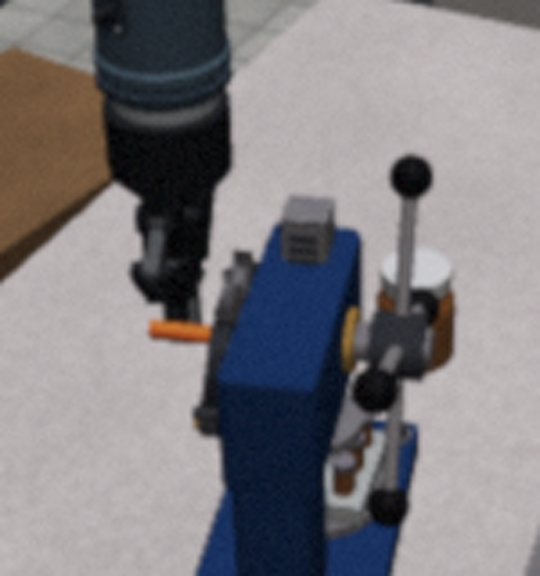

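View pics/scene4c.png

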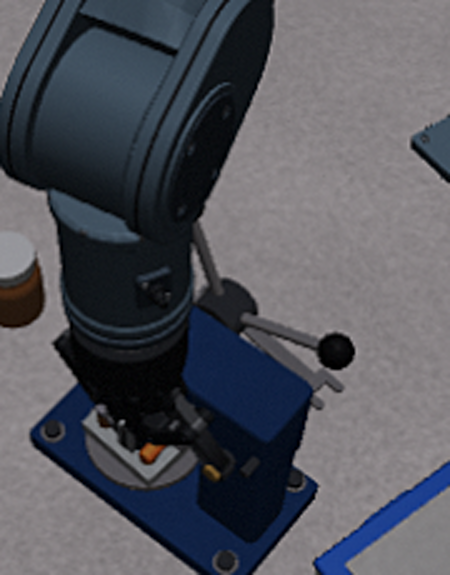

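Emit:
apply_moves(
  targets=[
    {"dp": [-0.014, 0.048, 0], "twist": [0, 0, 0], "jaw": -1},
    {"dp": [-0.014, 0.048, 0], "twist": [0, 0, 0], "jaw": -1},
    {"dp": [0, 0, 0], "twist": [0, 0, 0], "jaw": -1},
  ],
)

```text
time: 4.3
tool_pos: [0.6204, 0.1299, 0.2103]
ee_rot: [-90.1, 0.0, -163.4]
contact_force: [-0.4, 0.1, 0.6]
opening: -0.001
```

```bash
python3 - <<'E' | tail -n 2
from tgt import *
go((75,60,209)); here()
im=grab('side','5'); crop(im,220,100,150,160,3.6,'pics/side5c.png')
E
```

```text
4.3 tcp [0.6204 0.1299 0.2103] -> [0.613 0.156 0.209] units [-0.062  0.218 -0.011] rows 0.6528073154702322
press mm [ 74.7  32.8 210.3] rot [-9.0080e+01  4.0000e-02 -1.6343e+02] F [-0.4  0.1  0.6] open -0.0 t 4.3 q [   1.   33.  -24.   91.   15.   58. -101.]
```

View pics/side5c.png

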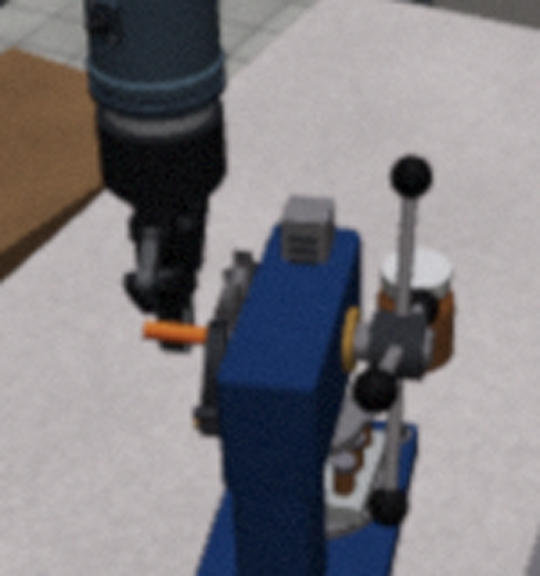

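Emit:
apply_moves(
  targets=[
    {"dp": [-0.014, 0.048, 0], "twist": [0, 0, 0], "jaw": -1},
    {"dp": [-0.014, 0.048, 0], "twist": [0, 0, 0], "jaw": -1},
    {"dp": [-0.014, 0.048, 0], "twist": [0, 0, 0], "jaw": -1},
    {"dp": [0, 0, 0], "twist": [0, 0, 0], "jaw": -1},
  ],
)

```text
time: 4.68
tool_pos: [0.6148, 0.1473, 0.2099]
ee_rot: [-90.1, -0.0, -163.4]
contact_force: [-0.9, 0.0, 0.1]
opening: -0.007
```

Emit:
apply_moves(
  targets=[
    {"dp": [-0.014, 0.048, 0], "twist": [0, 0, 0], "jaw": -1},
    {"dp": [-0.014, 0.048, 0], "twist": [0, 0, 0], "jaw": -1},
    {"dp": [0, 0, 0], "twist": [0, 0, 0], "jaw": -1},
  ],
)

```text
time: 4.93
tool_pos: [0.6117, 0.1583, 0.2099]
ee_rot: [-90.1, -0.0, -163.4]
contact_force: [-0.3, 0.4, -0.1]
opening: 0.001
```

```bash
python3 - <<'E' | tail -n 2
from tgt import *
go((75,66,209)); here()
im=grab('side','6'); crop(im,220,100,150,160,3.6,'pics/side6c.png');grab('wrist','6')
E
```

```text
4.9333 tcp [0.6117 0.1583 0.2099] -> [0.6113 0.1618 0.209 ] units [-0.003  0.029 -0.008] rows 0.08689716141357676
press mm [ 74.4  62.5 209.9] rot [ -90.08   -0.   -163.43] F [-0.3  0.4 -0.1] open 0.0 t 4.9333 q [  -2.   33.  -24.   92.   15.   58. -104.]
```

View pics/side6c.png

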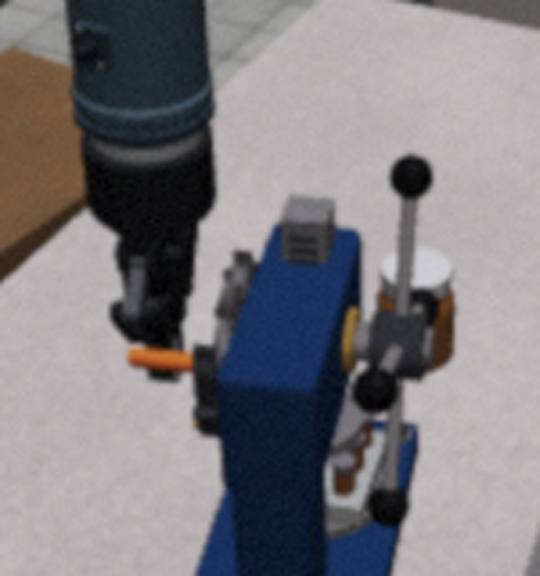

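View pics/wrist_6.png

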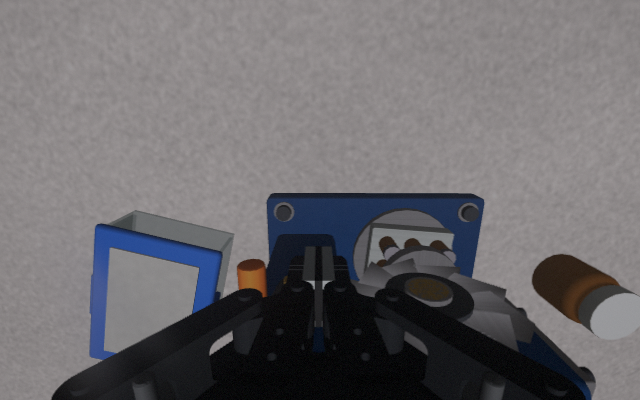

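```bash
cat > pc.py <<'E'
from tgt import *
def pinm(im):
    h=cv2.cvtColor(im,cv2.COLOR_BGR2HSV)
    m=cv2.inRange(h,(4,150,110),(16,255,255)); k,l,s,c=cv2.connectedComponentsWithStats(m)
    return [(s[i].tolist(),c[i].round(1).tolist()) for i in range(1,k) if s[i][4]>15]
def side(f):
    print(pinm(cv2.imread(f)))
    for a in(0,.14,.5,.7,1,1.25): print(a,*[proj(C['side'],W(p,pin(a,x)))[0].round(1) for x in(88,68)])
def scene(f):
    print(pinm(cv2.imread(f)))
    for a in(0,.14,.5,.7,1,1.25): print(a,*[proj(C['scene'],W(p,pin(a,x)))[0].round(1) for x in(88,68)])
E
python3 - <<'E' | tail -n 7
from pc import *
side('pics/side_6.png')
E
```

```text
[([477, 43, 26, 6, 73], [491.0, 45.3]), ([256, 197, 18, 6, 80], [264.6, 199.2])]
0 [261.  191.1] [269.6 192. ]
0.14 [260.2 191.2] [268.8 192. ]
0.5 [257.9 193.3] [266.7 194.2]
0.7 [256.7 195.8] [265.5 196.7]
1 [254.9 200.9] [263.8 201.8]
1.25 [253.6 206.1] [262.6 207.1]
```

Emit:
apply_moves(
  targets=[
    {"dp": [-0.014, 0.048, 0], "twist": [0, 0, 0], "jaw": -1},
    {"dp": [0, 0, 0], "twist": [0, 0, 0], "jaw": -1},
    {"dp": [0, 0, 0], "twist": [0, 0, 0], "jaw": -1},
  ],
)

```text
time: 5.28
tool_pos: [0.6106, 0.1624, 0.2099]
ee_rot: [-90.0, -0.0, -163.5]
contact_force: [-0.4, -0.2, -0.3]
opening: 0.001
```

```bash
python3 - <<'E' | tail -n 8
from pc import *
grab('side','7');here(); side('pics/side_7.png')
E
```

```text
press mm [ 74.5  66.4 209.9] rot [ -90.      0.   -163.54] F [ 0.2 -0.1 -0. ] open -0.0 t 5.3333 q [  -2.   33.  -24.   92.   15.   58. -104.]
[([477, 42, 25, 7, 65], [490.9, 45.3]), ([254, 204, 18, 6, 78], [263.0, 206.7])]
0 [261.  191.1] [269.6 192. ]
0.14 [260.2 191.2] [268.8 192. ]
0.5 [257.9 193.3] [266.7 194.2]
0.7 [256.7 195.8] [265.5 196.7]
1 [254.9 200.9] [263.8 201.8]
1.25 [253.6 206.1] [262.6 207.1]
```

Emit:
apply_moves(
  targets=[
    {"dp": [0.01, -0.04, 0.2], "twist": [0, 0, 0], "jaw": -1},
    {"dp": [0, 0, 0.34], "twist": [0, 0, 0], "jaw": -1},
    {"dp": [0, 0, 0.34], "twist": [0, 0, 0], "jaw": -1},
    {"dp": [0, 0, 0.34], "twist": [0, 0, 0], "jaw": -1},
    {"dp": [0, 0, 0.34], "twist": [0, 0, 0], "jaw": -1},
  ],
)

```text
time: 5.75
tool_pos: [0.6116, 0.1567, 0.3992]
ee_rot: [-90.0, 0.0, -163.6]
contact_force: [1.3, 0.7, -0.5]
opening: -0.003
```

```bash
python3 - <<'E' | tail -n 2
from tgt import *
go((-65,-90,395)); here()
E
```

```text
5.75 tcp [0.6116 0.1567 0.3992] -> [ 0.5211 -0.0274  0.395 ] units [-0.755 -1.534 -0.035] rows 4.921936016136566
press mm [ 73.9  61.1 399.2] rot [ -90.      0.   -163.57] F [ 1.3  0.7 -0.5] open -0.0 t 5.75 q [  -1.   25.  -26.   78.   11.   79. -100.]
```

Emit:
apply_moves(
  targets=[
    {"dp": [-0.14, -0.29, 0], "twist": [0, 0, 0], "jaw": -1},
    {"dp": [-0.14, -0.29, 0], "twist": [0, 0, 0], "jaw": -1},
    {"dp": [-0.14, -0.29, 0], "twist": [0, 0, 0], "jaw": -1},
    {"dp": [-0.14, -0.29, 0], "twist": [0, 0, 0], "jaw": -1},
    {"dp": [-0.14, -0.29, 0], "twist": [0, 0, 0], "jaw": -1},
  ],
)

```text
time: 6.17
tool_pos: [0.5268, -0.0186, 0.3972]
ee_rot: [-90.0, 0.0, -163.6]
contact_force: [-0.0, -0.2, 0.9]
opening: 0.005
```

Emit:
apply_moves(
  targets=[
    {"dp": [-0.05, -0.1, 0], "twist": [0, 0, 0], "jaw": -1},
    {"dp": [0, 0, 0], "twist": [0, 0, 0], "jaw": -1},
    {"dp": [0, 0, 0], "twist": [0, 0, 0], "jaw": -1},
  ],
)

```text
time: 6.42
tool_pos: [0.5218, -0.0294, 0.3974]
ee_rot: [-90.0, 0.0, -163.7]
contact_force: [0.0, 0.9, -1.1]
opening: -0.001
```

```bash
python3 - <<'E' | tail -n 3
from tgt import *
go((-65,-90,289)); here()
grab('wrist','8'); c=manip.calibration('wrist'); print(proj(c,W(p,ball(.076,0))))
E
```

```text
6.4167 tcp [ 0.5218 -0.0294  0.3974] -> [ 0.5211 -0.0274  0.289 ] units [-0.006  0.017 -0.903] rows 2.5998999771164075
press mm [-64.8 -92.1 397.4] rot [-8.9990e+01  3.0000e-02 -1.6366e+02] F [ 0.   0.9 -1.1] open -0.0 t 6.4167 q [ 17.  12. -23.  95.   5.  74. -80.]
[[260.44194405 210.63394349]]
```

View pics/wrist_8.png

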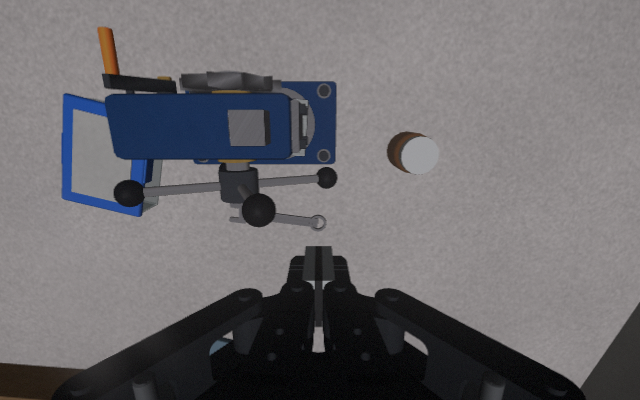

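Emit:
apply_moves(
  targets=[
    {"dp": [0, 0.01, -0.3], "twist": [0, 0, 0], "jaw": -1},
    {"dp": [0, 0, -0.3], "twist": [0, 0, 0], "jaw": -1},
    {"dp": [0, 0, -0.3], "twist": [0, 0, 0], "jaw": -1},
    {"dp": [0, 0, 0], "twist": [0, 0, 0], "jaw": -1},
    {"dp": [0, 0, 0], "twist": [0, 0, 0], "jaw": -1},
  ],
)

```text
time: 6.88
tool_pos: [0.5214, -0.026, 0.2883]
ee_rot: [-90.1, -0.2, -163.4]
contact_force: [0.5, -0.3, 0.6]
opening: -0.002
```

```bash
python3 - <<'E' | tail -n 3
from tgt import *
go((-65,-70,289)); here()
grab('wrist','9'); c=manip.calibration('wrist'); print(proj(c,W(p,ball(.076,0))))
E
```

```text
6.8833 tcp [ 0.5214 -0.026   0.2883] -> [ 0.5154 -0.0082  0.289 ] units [-0.05   0.149  0.006] rows 0.4514273625502239
press mm [-64.3 -88.8 288.3] rot [ -90.12   -0.17 -163.4 ] F [ 0.5 -0.3  0.6] open -0.0 t 6.8833 q [ 16.  17. -23. 104.   7.  61. -82.]
[[221.9483467  278.45763417]]
```

View pics/wrist_9.png

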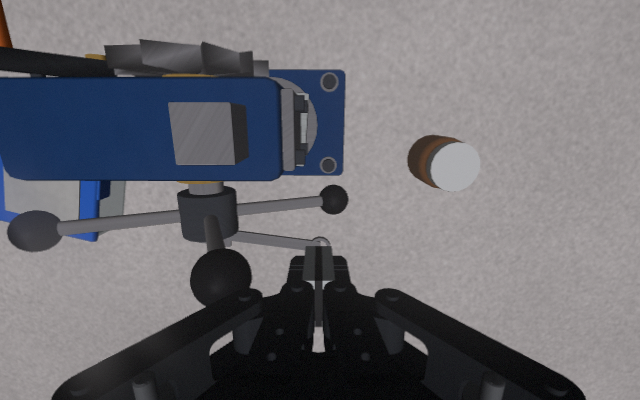

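Emit:
apply_moves(
  targets=[
    {"dp": [-0.03, 0.096, 0], "twist": [0, 0, 0], "jaw": -1},
    {"dp": [-0.028, 0.096, 0], "twist": [0, 0, 0], "jaw": -1},
    {"dp": [-0.028, 0.096, 0], "twist": [0, 0, 0], "jaw": -1},
    {"dp": [0, 0, 0], "twist": [0, 0, 0], "jaw": -1},
  ],
)

```text
time: 7.27
tool_pos: [0.5133, 0.0091, 0.2923]
ee_rot: [-89.8, 0.3, -163.4]
contact_force: [1.2, -1.8, 0.6]
opening: 0.001
```

```bash
cat > wl.py <<'E'
from pc import *
def chk(tag):
    ims={n:grab(n,tag) for n in('side','scene')}; here()
    crop(ims['side'],240,100,150,150,4,f'pics/side{tag}c.png'); crop(ims['scene'],290,90,150,150,4,f'pics/scene{tag}c.png')
    for w in(.076,.3,.4,.5,.55,.6,.65,.7): print(w,'side top',proj(C['side'],W(p,ball(w,0)))[0].round(1),'bk',proj(C['side'],W(p,ball(w,1)))[0].round(1),'scene top',proj(C['scene'],W(p,ball(w,0)))[0].round(1),'bk',proj(C['scene'],W(p,ball(w,1)))[0].round(1))
E
python3 - <<'E' | tail -n 9
from wl import *
chk('10'); grab('wrist','10')
E
```

```text
press mm [-63.3 -53.  291. ] rot [ -89.97    0.18 -163.45] F [-0.4  0.1 -0.2] open 0.0 t 7.3667 q [ 14.  16. -24. 105.   7.  60. -86.]
0.076 side top [333.8 148.6] bk [323.8 208. ] scene top [344.5 141.1] bk [404.3 199.6]
0.3 side top [332.4 151.5] bk [323.2 218.7] scene top [354.7 145. ] bk [405.6 208.2]
0.4 side top [331.7 153.6] bk [323.1 223. ] scene top [359.4 147.6] bk [405.4 211.5]
0.5 side top [331.  156.2] bk [323. 227.] scene top [364.3 150.5] bk [404.7 214.4]
0.55 side top [330.6 157.6] bk [323.1 228.8] scene top [366.7 152.1] bk [404.2 215.7]
0.6 side top [330.2 159.2] bk [323.1 230.6] scene top [369.1 153.8] bk [403.6 217. ]
0.65 side top [329.8 160.8] bk [323.1 232.2] scene top [371.5 155.6] bk [402.8 218.1]
0.7 side top [329.5 162.6] bk [323.2 233.7] scene top [373.9 157.5] bk [402.  219.1]
```

View pics/side10c.png

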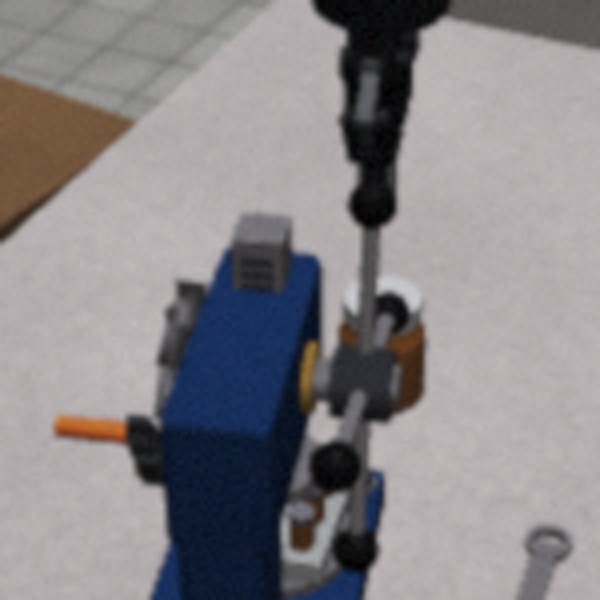

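View pics/scene10c.png

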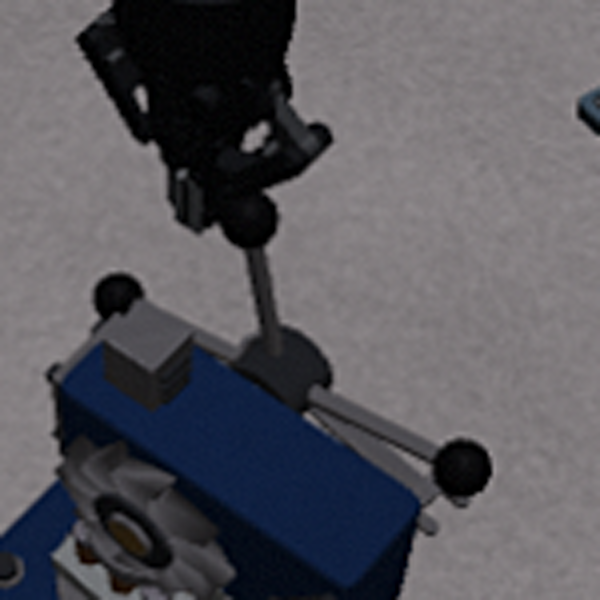

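View pics/wrist_10.png

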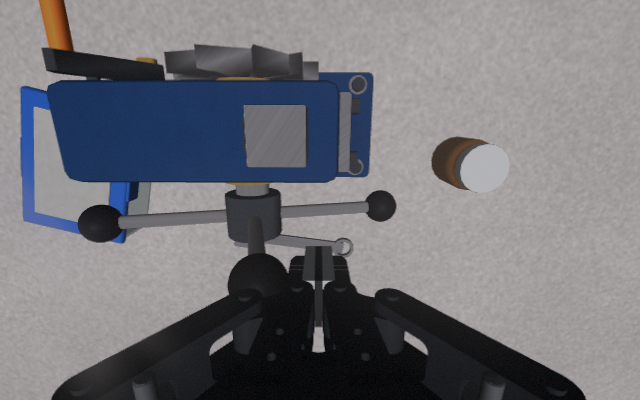

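Emit:
apply_moves(
  targets=[
    {"dp": [-0.025, 0.08, 0], "twist": [0, 0, 0], "jaw": -1},
    {"dp": [-0.025, 0.08, 0], "twist": [0, 0, 0], "jaw": -1},
    {"dp": [-0.025, 0.08, 0], "twist": [0, 0, 0], "jaw": -1},
    {"dp": [0, 0, 0], "twist": [0, 0, 0], "jaw": -1},
    {"dp": [0, 0, 0], "twist": [0, 0, 0], "jaw": -1},
  ],
)

```text
time: 7.83
tool_pos: [0.5024, 0.0364, 0.2894]
ee_rot: [-90.0, 0.0, -163.5]
contact_force: [0.1, 0.5, -0.0]
opening: 0.001
```

```bash
python3 - <<'E' | tail -n 9|head -1
from wl import *
chk('11')
E
```

```text
press mm [-65.2 -24.  288.8] rot [-9.0040e+01 -5.0000e-02 -1.6355e+02] F [ 0.4 -0.3 -0.1] open -0.0 t 7.9333 q [ 12.  15. -25. 106.   7.  60. -89.]
```

View pics/side11c.png

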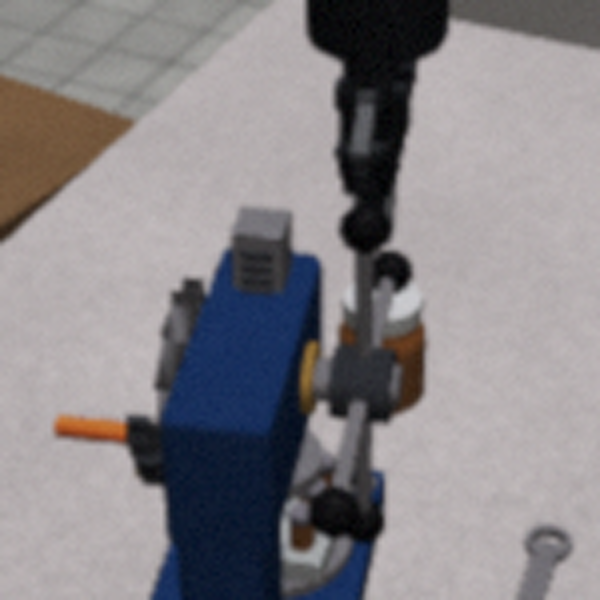

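View pics/scene11c.png

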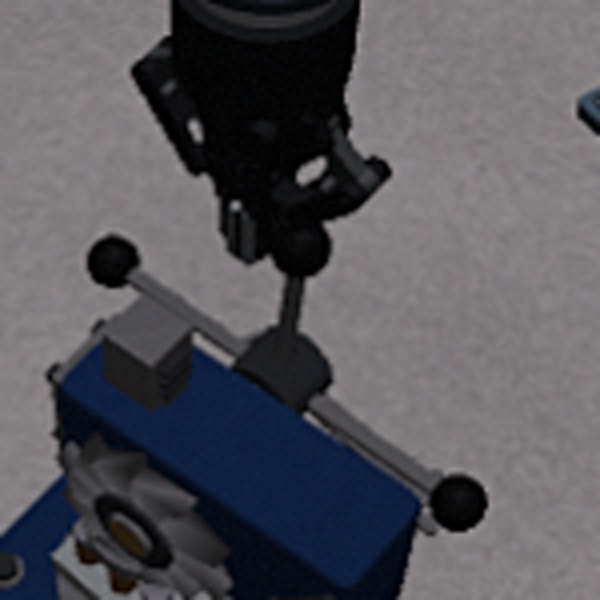

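Emit:
apply_moves(
  targets=[
    {"dp": [-0.014, 0.048, 0], "twist": [0, 0, 0], "jaw": -1},
    {"dp": [0, 0, 0], "twist": [0, 0, 0], "jaw": -1},
    {"dp": [0, 0, 0], "twist": [0, 0, 0], "jaw": -1},
  ],
)

```text
time: 8.18
tool_pos: [0.5007, 0.041, 0.2889]
ee_rot: [-90.0, -0.1, -163.6]
contact_force: [-0.1, -3.4, 1.1]
opening: 0.002
```

Emit:
apply_moves(
  targets=[
    {"dp": [0.042, -0.144, 0], "twist": [0, 0, 0], "jaw": -1},
    {"dp": [0.042, -0.144, 0], "twist": [0, 0, 0], "jaw": -1},
    {"dp": [0, 0, 0.3], "twist": [0, 0, 0], "jaw": -1},
    {"dp": [0, 0, 0.3], "twist": [0, 0, 0], "jaw": -1},
    {"dp": [0, 0, 0.3], "twist": [0, 0, 0], "jaw": -1},
  ],
)

```text
time: 8.6
tool_pos: [0.5104, 0.0073, 0.3979]
ee_rot: [-90.1, -0.1, -163.5]
contact_force: [0.5, 0.4, -0.9]
opening: 0.0
```

```bash
python3 - <<'E' | tail -n 10
from wl import *
chk('12'); go((75,155,400))
E
```

```text
press mm [-62.1 -53.9 402.8] rot [ -89.92    0.57 -163.52] F [ 0.2  0.6 -0.3] open -0.0 t 8.7 q [ 15.  11. -24.  96.   4.  74. -84.]
0.076 side top [333.8 148.6] bk [323.8 208. ] scene top [344.5 141.1] bk [404.3 199.6]
0.3 side top [332.4 151.5] bk [323.2 218.7] scene top [354.7 145. ] bk [405.6 208.2]
0.4 side top [331.7 153.6] bk [323.1 223. ] scene top [359.4 147.6] bk [405.4 211.5]
0.5 side top [331.  156.2] bk [323. 227.] scene top [364.3 150.5] bk [404.7 214.4]
0.55 side top [330.6 157.6] bk [323.1 228.8] scene top [366.7 152.1] bk [404.2 215.7]
0.6 side top [330.2 159.2] bk [323.1 230.6] scene top [369.1 153.8] bk [403.6 217. ]
0.65 side top [329.8 160.8] bk [323.1 232.2] scene top [371.5 155.6] bk [402.8 218.1]
0.7 side top [329.5 162.6] bk [323.2 233.7] scene top [373.9 157.5] bk [402.  219.1]
8.7 tcp [0.5136 0.0081 0.4028] -> [0.5862 0.2472 0.4   ] units [ 0.604  1.992 -0.023] rows 5.9916070373242585
```

View pics/side12c.png

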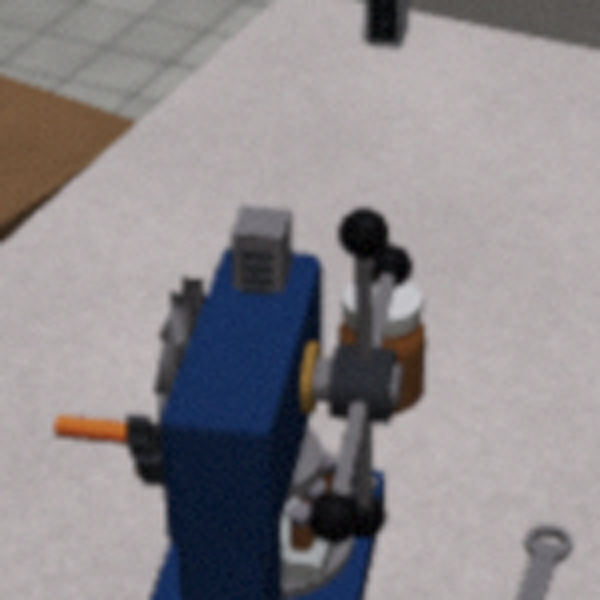

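View pics/scene12c.png

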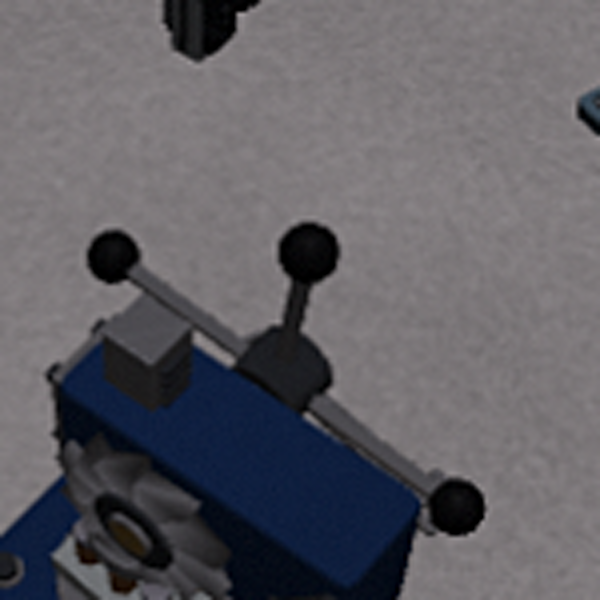

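Emit:
apply_moves(
  targets=[
    {"dp": [0.1, 0.32, 0], "twist": [0, 0, 0], "jaw": -1},
    {"dp": [0.1, 0.32, 0], "twist": [0, 0, 0], "jaw": -1},
    {"dp": [0.1, 0.32, 0], "twist": [0, 0, 0], "jaw": -1},
    {"dp": [0.1, 0.32, 0], "twist": [0, 0, 0], "jaw": -1},
    {"dp": [0.1, 0.32, 0], "twist": [0, 0, 0], "jaw": -1},
  ],
)

```text
time: 9.12
tool_pos: [0.5709, 0.2012, 0.3964]
ee_rot: [-90.1, -0.0, -163.5]
contact_force: [1.4, 0.5, 0.5]
opening: -0.003
```

Emit:
apply_moves(
  targets=[
    {"dp": [0.1, 0.32, 0], "twist": [0, 0, 0], "jaw": -1},
    {"dp": [0.0, 0.05, 0], "twist": [0, 0, 0], "jaw": -1},
    {"dp": [0, 0, 0], "twist": [0, 0, 0], "jaw": -1},
    {"dp": [0, 0, 0], "twist": [0, 0, 0], "jaw": -1},
  ],
)

```text
time: 9.45
tool_pos: [0.5826, 0.2434, 0.3962]
ee_rot: [-90.0, -0.1, -163.5]
contact_force: [0.4, -1.0, -0.1]
opening: 0.001
```

```bash
python3 - <<'E' | tail -n 3
from wl import *
here(); go((74,148,210)); grab('wrist','13'); c=manip.calibration('wrist'); print(proj(c,W(p,pin(1.25,88))),proj(c,W(p,pin(1.25,48))))
E
```

```text
press mm [ 70.5 152.4 396.2] rot [-9.0000e+01 -9.0000e-02 -1.6349e+02] F [ 0.4 -1.  -0.1] open 0.0 t 9.45 q [  -7.   25.  -29.   78.   12.   79. -109.]
9.45 tcp [0.5826 0.2434 0.3962] -> [0.5872 0.2402 0.21  ] units [ 0.038 -0.027 -1.552] rows 4.467861306721965
[[363.67960699 173.33777548]] [[362.07048241 210.25534443]]
```

View pics/wrist_13.png

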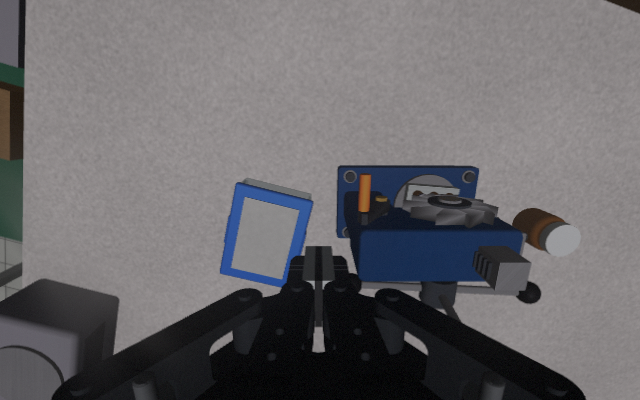

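Emit:
apply_moves(
  targets=[
    {"dp": [0.04, -0.01, -0.31], "twist": [0, 0, 0], "jaw": -1},
    {"dp": [0, 0, -0.31], "twist": [0, 0, 0], "jaw": -1},
    {"dp": [0, 0, -0.31], "twist": [0, 0, 0], "jaw": -1},
    {"dp": [0, 0, -0.31], "twist": [0, 0, 0], "jaw": -1},
    {"dp": [0, 0, 0], "twist": [0, 0, 0], "jaw": -1},
  ],
)

```text
time: 9.92
tool_pos: [0.5843, 0.2371, 0.241]
ee_rot: [-89.8, -0.7, -163.7]
contact_force: [-1.3, -0.6, -0.4]
opening: 0.001
```

Emit:
apply_moves(
  targets=[
    {"dp": [0, 0, -0.16], "twist": [0, 0, 0], "jaw": -1},
    {"dp": [0, 0, -0.14], "twist": [0, 0, 0], "jaw": -1},
    {"dp": [0, 0, 0], "twist": [0, 0, 0], "jaw": -1},
    {"dp": [0, 0, 0], "twist": [0, 0, 0], "jaw": -1},
  ],
)

```text
time: 10.25
tool_pos: [0.5884, 0.241, 0.2138]
ee_rot: [-90.0, 0.0, -163.6]
contact_force: [0.1, 0.1, -0.3]
opening: -0.0
```

```bash
python3 - <<'E' | tail -n 2
from wl import *
here(); go((74,126,210)); grab('wrist','14')
E
```

```text
press mm [ 75.4 148.5 213.8] rot [-8.9970e+01  3.0000e-02 -1.6364e+02] F [ 0.1  0.1 -0.3] open -0.0 t 10.25 q [  -8.   34.  -27.   91.   17.   59. -113.]
10.25 tcp [0.5884 0.241  0.2138] -> [0.5934 0.2191 0.21  ] units [ 0.042 -0.183 -0.032] rows 0.5480042864741645
```

View pics/wrist_14.png

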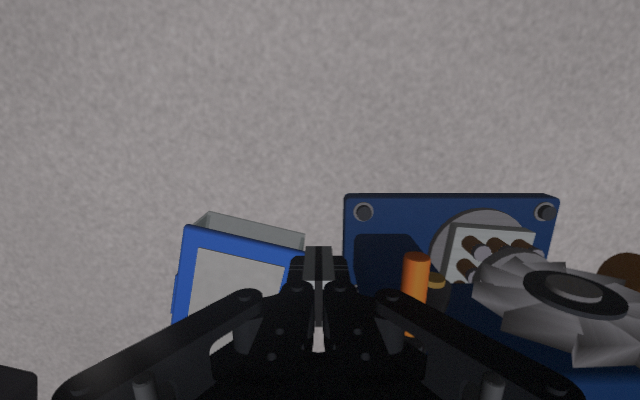

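Emit:
apply_moves(
  targets=[
    {"dp": [0.02, -0.067, -0.03], "twist": [0, 0, 0], "jaw": -1},
    {"dp": [0.02, -0.067, 0], "twist": [0, 0, 0], "jaw": -1},
    {"dp": [0.015, -0.067, 0], "twist": [0, 0, 0], "jaw": -1},
    {"dp": [0.01, -0.034, 0], "twist": [0, 0, 0], "jaw": -1},
    {"dp": [0, 0, 0], "twist": [0, 0, 0], "jaw": -1},
  ],
)

```text
time: 10.72
tool_pos: [0.5965, 0.2118, 0.209]
ee_rot: [-89.9, 0.0, -163.7]
contact_force: [0.0, 0.7, -0.4]
opening: -0.001
```

Emit:
apply_moves(
  targets=[
    {"dp": [0.014, -0.048, 0], "twist": [0, 0, 0], "jaw": -1},
    {"dp": [0.014, -0.048, 0], "twist": [0, 0, 0], "jaw": -1},
    {"dp": [0, 0, 0], "twist": [0, 0, 0], "jaw": -1},
  ],
)

```text
time: 10.97
tool_pos: [0.5995, 0.2005, 0.2086]
ee_rot: [-89.9, -0.0, -163.6]
contact_force: [0.7, -0.5, 0.0]
opening: -0.004
```

```bash
python3 - <<'E' | tail -n 9
from wl import *
here(); go((74,92,210)); grab('side','15');grab('wrist','15'); side('pics/side_15.png')
E
```

```text
press mm [ 74.6 106.5 208.6] rot [-8.9920e+01 -2.0000e-02 -1.6363e+02] F [ 0.7 -0.5  0. ] open -0.0 t 10.9667 q [  -4.   34.  -26.   92.   17.   59. -109.]
10.9667 tcp [0.5995 0.2005 0.2086] -> [0.603  0.1865 0.21  ] units [ 0.029 -0.117  0.012] rows 0.3497591631685813
[([368, 20, 8, 4, 18], [371.8, 21.6]), ([470, 42, 28, 6, 68], [486.4, 44.6]), ([267, 198, 7, 5, 29], [270.0, 199.6])]
0 [261.  191.1] [269.6 192. ]
0.14 [260.2 191.2] [268.8 192. ]
0.5 [257.9 193.3] [266.7 194.2]
0.7 [256.7 195.8] [265.5 196.7]
1 [254.9 200.9] [263.8 201.8]
1.25 [253.6 206.1] [262.6 207.1]
```

View pics/wrist_15.png

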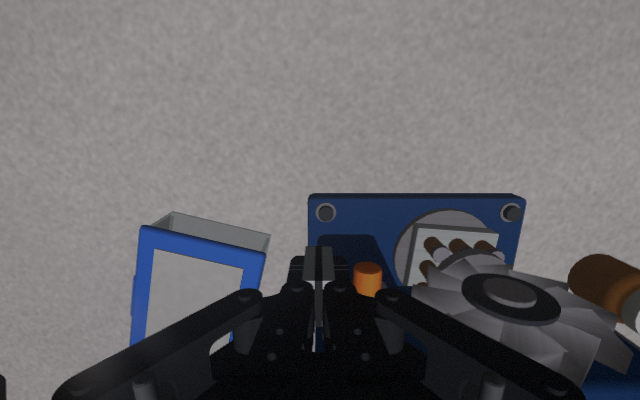

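Emit:
apply_moves(
  targets=[
    {"dp": [0.014, -0.048, 0], "twist": [0, 0, 0], "jaw": -1},
    {"dp": [0.014, -0.048, 0], "twist": [0, 0, 0], "jaw": -1},
    {"dp": [0, 0, 0], "twist": [0, 0, 0], "jaw": -1},
    {"dp": [0, 0, 0], "twist": [0, 0, 0], "jaw": -1},
  ],
)

```text
time: 11.4
tool_pos: [0.6025, 0.19, 0.2086]
ee_rot: [-90.0, -0.0, -163.6]
contact_force: [-1.0, -0.5, -0.1]
opening: -0.001
```

```bash
python3 - <<'E' | tail -n 8
from wl import *
here(); im=grab('scene','16');grab('wrist','16'); crop(im,290,90,150,180,3.3,'pics/scene16c.png'); scene('pics/scene_16.png')
E
```

```text
press mm [ 74.6  95.5 208.6] rot [-8.9970e+01 -2.0000e-02 -1.6361e+02] F [-1.  -0.5 -0.1] open -0.0 t 11.4 q [  -3.   34.  -26.   92.   17.   59. -108.]
[]
0 [328.  243.1] [335.1 235.4]
0.14 [330.6 243.9] [337.6 236.2]
0.5 [338.2 247.8] [345.3 240. ]
0.7 [342.8 251. ] [349.9 243.1]
1 [349.6 256.7] [356.7 248.6]
1.25 [354.8 261.9] [361.8 253.8]
```

View pics/wrist_16.png

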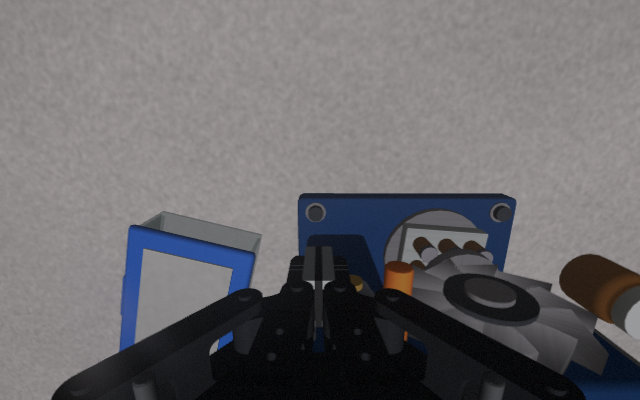

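View pics/scene16c.png

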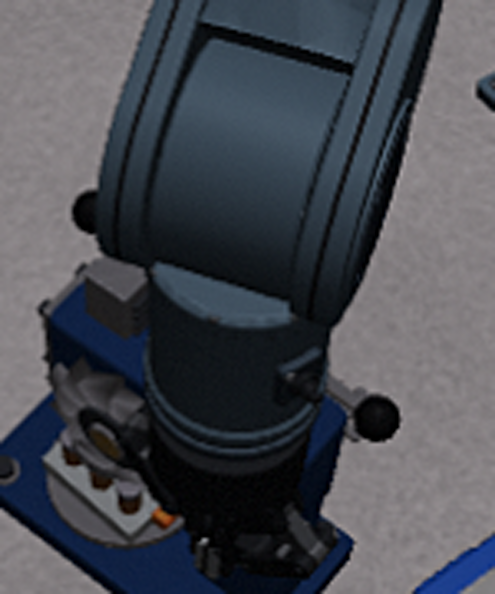

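Emit:
apply_moves(
  targets=[
    {"dp": [-0.028, 0.096, 0], "twist": [0, 0, 0], "jaw": -1},
    {"dp": [-0.028, 0.096, 0], "twist": [0, 0, 0], "jaw": -1},
    {"dp": [0, 0, 0.3], "twist": [0, 0, 0], "jaw": -1},
    {"dp": [0, 0, 0.3], "twist": [0, 0, 0], "jaw": -1},
    {"dp": [0, 0, 0.3], "twist": [0, 0, 0], "jaw": -1},
  ],
)

```text
time: 11.92
tool_pos: [0.5942, 0.2163, 0.3177]
ee_rot: [-90.1, -0.1, -163.4]
contact_force: [0.4, -0.2, -0.3]
opening: -0.0
```

Emit:
apply_moves(
  targets=[
    {"dp": [0, 0, 0.3], "twist": [0, 0, 0], "jaw": -1},
    {"dp": [0, 0, 0.3], "twist": [0, 0, 0], "jaw": -1},
    {"dp": [-0.05, 0.3, 0], "twist": [0, 0, 0], "jaw": -1},
    {"dp": [-0.05, 0.3, 0], "twist": [0, 0, 0], "jaw": -1},
    {"dp": [-0.05, 0.3, 0], "twist": [0, 0, 0], "jaw": -1},
  ],
)

```text
time: 12.33
tool_pos: [0.5766, 0.3248, 0.3899]
ee_rot: [-90.1, 0.1, -163.5]
contact_force: [0.6, 1.0, -0.3]
opening: 0.004
```

```bash
python3 - <<'E' | tail -n 22
from wl import *
chk('17');side('pics/side_17.png'); scene('pics/scene_17.png'); crop(cv2.imread('pics/scene_17.png'),280,110,150,180,3.3,'pics/scene17c.png')
E
```

```text
0.076 side top [333.8 148.6] bk [323.8 208. ] scene top [344.5 141.1] bk [404.3 199.6]
0.3 side top [332.4 151.5] bk [323.2 218.7] scene top [354.7 145. ] bk [405.6 208.2]
0.4 side top [331.7 153.6] bk [323.1 223. ] scene top [359.4 147.6] bk [405.4 211.5]
0.5 side top [331.  156.2] bk [323. 227.] scene top [364.3 150.5] bk [404.7 214.4]
0.55 side top [330.6 157.6] bk [323.1 228.8] scene top [366.7 152.1] bk [404.2 215.7]
0.6 side top [330.2 159.2] bk [323.1 230.6] scene top [369.1 153.8] bk [403.6 217. ]
0.65 side top [329.8 160.8] bk [323.1 232.2] scene top [371.5 155.6] bk [402.8 218.1]
0.7 side top [329.5 162.6] bk [323.2 233.7] scene top [373.9 157.5] bk [402.  219.1]
[([485, 43, 26, 7, 58], [497.9, 46.3]), ([262, 190, 16, 5, 62], [269.7, 191.8])]
0 [261.  191.1] [269.6 192. ]
0.14 [260.2 191.2] [268.8 192. ]
0.5 [257.9 193.3] [266.7 194.2]
0.7 [256.7 195.8] [265.5 196.7]
1 [254.9 200.9] [263.8 201.8]
1.25 [253.6 206.1] [262.6 207.1]
[([327, 227, 17, 17, 112], [334.9, 234.7])]
0 [328.  243.1] [335.1 235.4]
0.14 [330.6 243.9] [337.6 236.2]
0.5 [338.2 247.8] [345.3 240. ]
0.7 [342.8 251. ] [349.9 243.1]
1 [349.6 256.7] [356.7 248.6]
1.25 [354.8 261.9] [361.8 253.8]
```

View pics/scene17c.png

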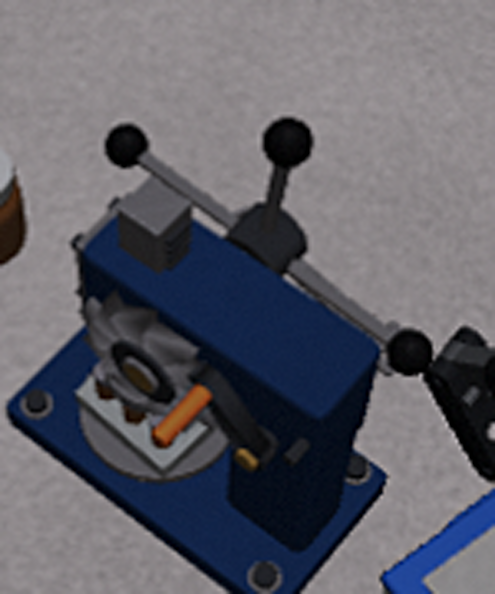

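View pics/side17c.png

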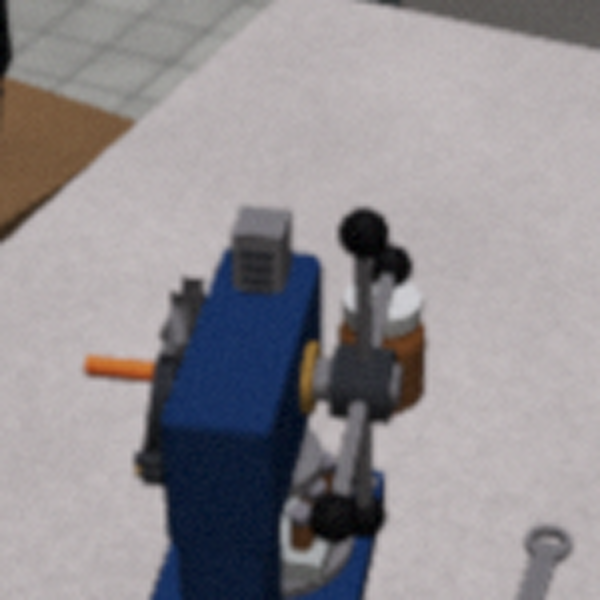

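```bash
python3 - <<'E' | tail -n 16
from wl import *
def cen(im,n):
    roi=(slice(215,255),slice(315,360)) if n=='scene' else (slice(180,215),slice(248,290))
    f=im[roi].astype(float); w=np.clip(f[...,2]-f[...,0]-40,0,None)
    ys,xs=np.mgrid[roi]
    return round((w*xs).sum()/w.sum(),2),round((w*ys).sum()/w.sum(),2),round(w.sum())
for f in('scene0','scene_1','scene_17'): print(f,cen(cv2.imread(f'pics/{f}.png'),'scene'))
for f in('side0','side_17'): print(f,cen(cv2.imread(f'pics/{f}.png'),'side'))
for i in range(3): print('now',cen(manip.get_image('scene'),'scene'),cen(manip.get_image('side'),'side'))
E
```

```text
top [0.5077 0.0177 0.2915] [0.7083 0.7083]
bk [0.4674 0.1559 0.2315] [0.5156 0.5156]
tip [0.6287 0.1427 0.2163] [0.7151 0.7151]
A [0.5555 0.1841 0.2273] [1.3586 1.3586]
B [0.4982 0.1674 0.2276] [4.0726 4.0726]
scene0 (np.float64(335.22), np.float64(235.38), 7370)
scene_1 (np.float64(335.28), np.float64(235.46), 8533)
scene_17 (np.float64(335.68), np.float64(235.68), 9382)
side0 (np.float64(269.59), np.float64(191.4), 5874)
side_17 (np.float64(269.47), np.float64(191.39), 6185)
now (np.float64(335.68), np.float64(235.68), 9386) (np.float64(269.48), np.float64(191.39), 6205)
now (np.float64(335.68), np.float64(235.67), 9416) (np.float64(269.47), np.float64(191.39), 6189)
now (np.float64(335.68), np.float64(235.69), 9449) (np.float64(269.48), np.float64(191.38), 6198)
```

```bash
python3 - <<'E' | tail -n 2
from wl import *
here(); go((-65,-50,400))
E
```

```text
press mm [ 88.1 227.8 388.7] rot [ -89.95    0.   -163.65] F [-0.8 -0.6 -0.2] open 0.0 t 12.7333 q [ -14.   29.  -29.   74.   14.   80. -117.]
12.7333 tcp [0.5781 0.3207 0.3887] -> [0.5098 0.011  0.4   ] units [-0.57  -2.581  0.095] rows 7.611995218348972
```

Emit:
apply_moves(
  targets=[
    {"dp": [-0.07, -0.32, 0.02], "twist": [0, 0, 0], "jaw": -1},
    {"dp": [-0.07, -0.32, 0.02], "twist": [0, 0, 0], "jaw": -1},
    {"dp": [-0.07, -0.32, 0.02], "twist": [0, 0, 0], "jaw": -1},
    {"dp": [-0.07, -0.32, 0.02], "twist": [0, 0, 0], "jaw": -1},
    {"dp": [-0.07, -0.32, 0.02], "twist": [0, 0, 0], "jaw": -1},
  ],
)

```text
time: 13.15
tool_pos: [0.5351, 0.127, 0.4009]
ee_rot: [-90.0, 0.0, -163.7]
contact_force: [1.3, -0.3, 0.2]
opening: 0.001
```

Emit:
apply_moves(
  targets=[
    {"dp": [-0.07, -0.32, 0], "twist": [0, 0, 0], "jaw": -1},
    {"dp": [-0.07, -0.32, 0], "twist": [0, 0, 0], "jaw": -1},
    {"dp": [-0.07, -0.32, 0], "twist": [0, 0, 0], "jaw": -1},
    {"dp": [0, 0, 0], "twist": [0, 0, 0], "jaw": -1},
    {"dp": [0, 0, 0], "twist": [0, 0, 0], "jaw": -1},
  ],
)

```text
time: 13.57
tool_pos: [0.5101, 0.0111, 0.401]
ee_rot: [-89.9, 0.0, -164.0]
contact_force: [0.5, 0.9, 0.1]
opening: -0.004
```

```bash
python3 - <<'E' | tail -n 2
from wl import *
here(); go((-65,-45,289))
E
```

```text
press mm [-64.7 -50.  401. ] rot [-8.9930e+01  1.0000e-02 -1.6397e+02] F [0.5 0.9 0.1] open -0.0 t 13.5667 q [ 15.  11. -25.  96.   5.  74. -85.]
13.5667 tcp [0.5101 0.0111 0.401 ] -> [0.5084 0.0158 0.289 ] units [-0.014  0.039 -0.934] rows 2.689024095566472
```

Emit:
apply_moves(
  targets=[
    {"dp": [0, 0, -0.3], "twist": [0, 0, 0], "jaw": -1},
    {"dp": [0, 0, -0.3], "twist": [0, 0, 0], "jaw": -1},
    {"dp": [0, 0, -0.33], "twist": [0, 0, 0], "jaw": -1},
    {"dp": [0, 0, 0], "twist": [0, 0, 0], "jaw": -1},
    {"dp": [0, 0, 0], "twist": [0, 0, 0], "jaw": -1},
  ],
)

```text
time: 13.98
tool_pos: [0.5095, 0.0155, 0.2885]
ee_rot: [-90.1, -0.2, -163.5]
contact_force: [0.4, 0.2, 1.2]
opening: -0.002
```

```bash
python3 - <<'E' | tail -n 2
from wl import *
here(); go((-65,-12,289))
E
```

```text
press mm [-64.  -45.6 288.5] rot [ -90.09   -0.19 -163.47] F [0.4 0.2 1.2] open -0.0 t 13.9833 q [ 14.  16. -25. 105.   8.  61. -87.]
13.9833 tcp [0.5095 0.0155 0.2885] -> [0.499  0.0474 0.289 ] units [-0.087  0.266  0.005] rows 0.8051113024937847
```

Emit:
apply_moves(
  targets=[
    {"dp": [-0.03, 0.09, 0], "twist": [0, 0, 0], "jaw": -1},
    {"dp": [-0.03, 0.09, 0], "twist": [0, 0, 0], "jaw": -1},
    {"dp": [-0.03, 0.09, 0], "twist": [0, 0, 0], "jaw": -1},
    {"dp": [0, 0, 0], "twist": [0, 0, 0], "jaw": -1},
    {"dp": [0, 0, 0], "twist": [0, 0, 0], "jaw": -1},
  ],
)

```text
time: 14.4
tool_pos: [0.4997, 0.0486, 0.2903]
ee_rot: [-90.0, 0.1, -163.4]
contact_force: [0.5, 0.2, 0.7]
opening: 0.0
```

```bash
python3 - <<'E' | tail -n 9
from wl import *
chk('18')
E
```

```text
press mm [-64.6 -12.1 289.5] rot [-9.0000e+01  1.0000e-02 -1.6352e+02] F [-0.1  0.4 -1.3] open 0.0 t 14.5 q [ 11.  15. -26. 106.   8.  60. -91.]
0.076 side top [333.8 148.6] bk [323.8 208. ] scene top [344.5 141.1] bk [404.3 199.6]
0.3 side top [332.4 151.5] bk [323.2 218.7] scene top [354.7 145. ] bk [405.6 208.2]
0.4 side top [331.7 153.6] bk [323.1 223. ] scene top [359.4 147.6] bk [405.4 211.5]
0.5 side top [331.  156.2] bk [323. 227.] scene top [364.3 150.5] bk [404.7 214.4]
0.55 side top [330.6 157.6] bk [323.1 228.8] scene top [366.7 152.1] bk [404.2 215.7]
0.6 side top [330.2 159.2] bk [323.1 230.6] scene top [369.1 153.8] bk [403.6 217. ]
0.65 side top [329.8 160.8] bk [323.1 232.2] scene top [371.5 155.6] bk [402.8 218.1]
0.7 side top [329.5 162.6] bk [323.2 233.7] scene top [373.9 157.5] bk [402.  219.1]
```

View pics/side18c.png

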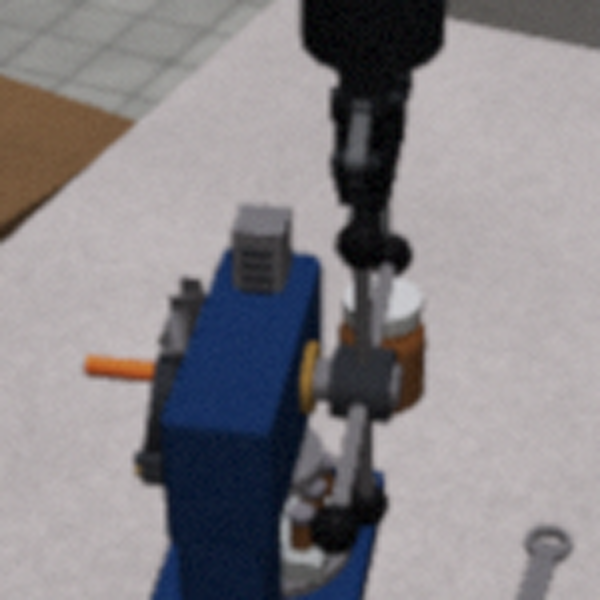

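View pics/scene18c.png

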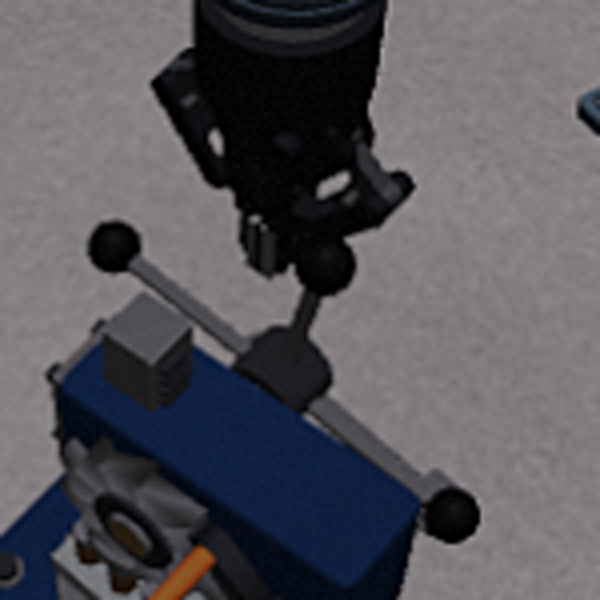

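Emit:
apply_moves(
  targets=[
    {"dp": [0.042, -0.144, 0], "twist": [0, 0, 0], "jaw": -1},
    {"dp": [0.042, -0.144, 0], "twist": [0, 0, 0], "jaw": -1},
    {"dp": [0.02, -0.1, 0.3], "twist": [0, 0, 0], "jaw": -1},
    {"dp": [0, -0.1, 0.3], "twist": [0, 0, 0], "jaw": -1},
    {"dp": [0, -0.1, 0.3], "twist": [0, 0, 0], "jaw": -1},
  ],
)

```text
time: 14.92
tool_pos: [0.5114, -0.0243, 0.3981]
ee_rot: [-90.1, -0.1, -163.6]
contact_force: [0.7, 0.5, 0.1]
opening: 0.001
```

Emit:
apply_moves(
  targets=[
    {"dp": [0, -0.3, 0.1], "twist": [0, 0, 0], "jaw": -1},
    {"dp": [0, -0.3, 0], "twist": [0, 0, 0], "jaw": -1},
    {"dp": [0, 0, 0], "twist": [0, 0, 0], "jaw": -1},
    {"dp": [0, 0, 0], "twist": [0, 0, 0], "jaw": -1},
  ],
)

```text
time: 15.25
tool_pos: [0.5116, -0.098, 0.4089]
ee_rot: [-90.0, -0.0, -163.9]
contact_force: [-0.1, 1.2, -0.1]
opening: -0.001
```

```bash
python3 - <<'E' | tail -n 6
from wl import *
def cen(im,n):
    roi=(slice(215,255),slice(315,360)) if n=='scene' else (slice(180,215),slice(248,290))
    f=im[roi].astype(float); w=np.clip(f[...,2]-f[...,0]-40,0,None)
    ys,xs=np.mgrid[roi]
    return round((w*xs).sum()/w.sum(),2),round((w*ys).sum()/w.sum(),2),round(w.sum())
here()
for i in range(2): print('now',cen(manip.get_image('scene'),'scene'),cen(manip.get_image('side'),'side'))
a=grab('scene','20');b=grab('side','20')
crop(a,250,110,260,230,2.4,'pics/scene20c.png')
crop(b,240,135,150,240,2.4,'pics/side20c.png')
E
```

```text
tip [0.6287 0.1427 0.2163] [0.7151 0.7151]
A [0.5555 0.1841 0.2273] [1.3586 1.3586]
B [0.4982 0.1674 0.2276] [4.0726 4.0726]
press mm [ -94.  -155.1  408.9] rot [-9.0010e+01 -5.0000e-02 -1.6386e+02] F [-0.1  1.2 -0.1] open -0.0 t 15.25 q [ 24.  11. -21.  94.   4.  76. -72.]
now (np.float64(335.33), np.float64(235.4), 7368) (np.float64(269.55), np.float64(191.39), 5905)
now (np.float64(335.33), np.float64(235.4), 7372) (np.float64(269.52), np.float64(191.39), 5900)
```

View pics/scene20c.png

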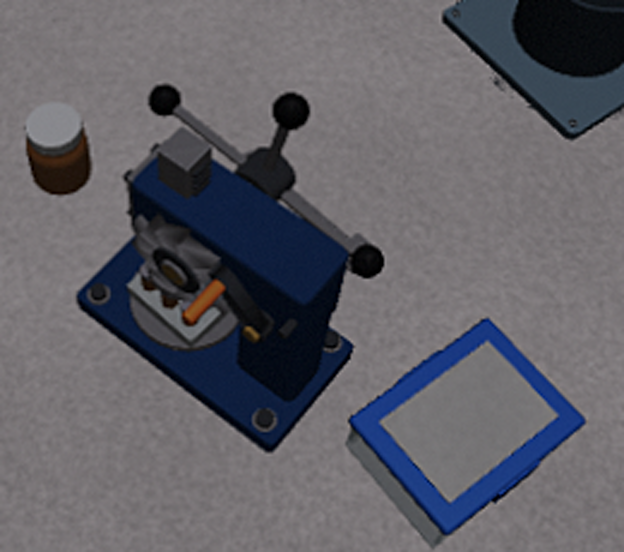

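View pics/side20c.png

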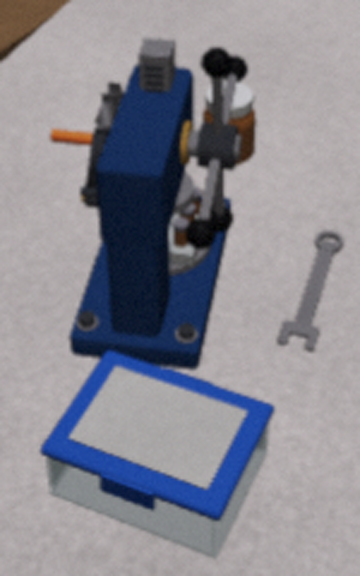

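Both views agree. The pin is back within about 0.1 px of its starting (home) position at the same brightness, the wheel is at about 0.64, everything else is undisturbed and the hand is clear.

```bash
python3 -c "
from cell import manip
print(manip.finish_job())"
```

```text
the job is handed in; nothing more can be done
None
```

The press is eased back by one notch and handed in at about 15.5 s. I pushed the pawl over by its orange pin, pushed the top ball back, then tipped the pawl over again so that it dropped home.

**Pawl, step 1:** Before I moved the wheel, the side view put it at about 1.25 rad. The first try rode up on the pin (about 14 N sideways and 14 N up), so I backed off, went 12 mm lower, and it moved with almost no force.

**Wheel:** I left it at about 0.56 rad before dropping the pawl. Both fixed cameras agreed on that to within about 0.02.

**Check that disagreed:** After the drop, the pin sat about 0.4 px, or roughly 0.02 rad, above its starting position. That is close to the 0.03 limit. The lighting had also changed, so the reading was uncertain. I pushed the ball about 8 mm more within the same notch, which brought the wheel to about 0.64 rad.

**Final state:** The pin is within about 0.1 px of its starting position in both fixed views, so the pawl should be home. The tray, dish, jar and wrench look unmoved; I judged those by eye and did not measure them. The hand is clear at about 0.41 m height, with no contact force beyond about 1 N of sensor noise.

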